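# Fetch the level from behind the stock

## Robot

A 6-joint arm with a two-finger parallel gripper is mounted at the origin on a cart in front of the work surface, level with it; the furniture and walls round the work are solid. World frame = base frame: x ahead of the robot, y to its left, z up, the work surface at z = 0. Lengths are in m, angles in rad, forces in N, time in s.
With the tool pointing down it reaches from about 0.35 to 0.85 m from the base axis. Payload 8.1 kg.
Tool frame: the origin (TCP) lies on the centre line of the jaws, within the pads' length; the fingertips stand 11 mm ahead of it and the grasp point (between the pads) lies 8 mm behind it (tip_reach is the z of the fingertips in the tool frame, in m); z points along the fingers, y is the direction in which the jaws open and shut (so a half turn about z gives the same grasp; the last joint's range is limited). The gripper opens to 93 mm and grips with 3 to 60 N. Pads are 15 mm wide; open, the fingers measure 128 mm over their backs; the gripper's body (75 mm by 188 mm) begins 65 mm behind the grasp point.
Start: joints at [-1.333, 0.13, 1.488, -0, 1.523, -0.085], TCP at [0.19, -0.569, 0.23] pointing down, gripper open.
Joint ranges: [-2.96, 2.96], [-0.89, 2.26], [0.02, 2.5], [-1.34, 4.48], [0, 2.73], [-2.66, 2.66]. Speed limits (rad/s): [2.39, 2.39, 2.79, 3.14, 3.14, 3.14].

## Interface

Orientations are given as a rotation vector (axis times angle).
In Python, from plant import read_state, read_camera, camera_params, close_job, silhouettes, tip_of, tip_reach gives the robot as it stands.
- The arm moves only by the shell command python3 -m creep 'ROWS' [FORCE]. ROWS is JSON, a list of rows, each a list of 5 numbers: the shift along the tool's x, y, z in m, then the turn about the tool's z in rad, then the closure in counts, from 0 (fully open) to 255 (shut). In form: [[dx, dy, dz, twist, gripper], ...]. A call has 1 to 12 rows; each row shifts and turns the commanded pose from where the row before left it, along the tool's axes as they then stand; what a row does not reach is not made up. A row lasts 1/12 s, in which the tool goes at most 41.7 mm and 7.16 degrees, less where a joint would pass 70% of its speed; a pose out of reach is approached as far as the arm can. A call is refused whole if a number of a shift passes 0.0417 or a number of a turn 0.125, either way. A call with a gripper value outside its range is refused whole. The fingers move at their own pace and stop on an object; FORCE is the grip in N (left out, the last holds). Time passes only in rows, so rows that do not move let the fingers close. It gives the time, the measured TCP pose, the force and the opening at its end, in the units of the state.
- read_state(): the state, without advancing time (a new reading comes with each control period).
- read_camera(name): name is "side" or "top" or "wrist"; returns the picture (400x640x3 uint8, red, green, blue); there is no depth.
- camera_params(name): a dict with "fov_y" (degrees; the focal length in pixels is half the picture's height over the tangent of half this angle, whatever the lens; pixels are square), "cx", "cy" (the principal point, pixels), "position" and "rotation" of the camera in the world. Camera axes: x right, y down, z forward; pixel columns grow to the right and rows downward; lengths in m; the calibration is good to about 2 mm. A picture is of the moment at which its call begins: read the wrist's pose just before it. camera_params takes no time and is no camera call; for the wrist camera it gives the pose at the moment of the call.
- close_job(): hands the job in, once; it reports no verdict.
Trained networks look in the newest picture that a camera, given by its name, has taken for a name from the list of things; names that differ only in an ending like _2 or _b are one class to them, and where a whole thing is asked for, a point or a joint stands for the part that bears it (a point fixed in the world has none). Each returns a list of dicts, best first, with "confidence" (0 to 1); they miss things now and then, are a little off and sometimes report something else, mostly with a low value. They report only what shows in the picture. A call takes as long as a camera call.
- silhouettes(camera, query): "region" (400x640 bool, what is visible of it) and "pixel" ([column, row] in pixels, amid what is visible of it).
- tip_of(camera, query): "pixel" ([column, row] in pixels: a listed point, or the origin of a listed thing).
The state is a dict: "t": time; "q": joint angles; "dq": joint speeds; "joint_torque": joint torques, N m; "tool_pos": TCP position; "orientation": TCP orientation; "force": force on the tool from outside, world axes, zero at the start; "wrist_torque": the same for the moment, N m; "opening": finger opening in m.
Only numpy, scipy, OpenCV 4.12 (cv2) and the standard library are available. Lean on these libraries where they do the work, as an engineer would, in place of code of your own. Each camera call takes 0.05 s, during which the arm holds its last target.

## Task

The red level stands at the back of the plywood stock board, shut in by the spray can and the blue screw box. Before you touch the level, clear both of them upright onto the grey mat; then stand the level on its long narrow edge on the middle of the order pad, along the pad's long direction. Then put the can back upright on the middle of its green disc and the box back squarely on the middle of its blue plate, and keep the can upright all the while.

Things in the scene. Friction and masses are not known exactly. Their poses are not given: they have to be found in the camera images.
- level: red torpedo level, a straight bar 230 long (its y), 24 wide (its x), 45 tall (its z), 0.25 kg, solid. It stands on its long narrow edge on the black strip at the back of the stock board. Origin at the centre of its underside. Grip it across its 24 mm width at mid-length.
- spray_can: spray can, printed white body with green cap, 59 in diameter, 225 tall, 0.24 kg, standing upright; the cap, the top 47 mm, is 57 in diameter. Origin at the centre of its underside, z up. At the start it stands on the green disc. Remove it before the box if your gripper's body is wide, for it towers beside the box: centres 96 mm apart.
- screw_box: blue cardboard box of screws, closed, 80 (its x) by 52 (its y) by 60 tall, 0.3 kg. Origin at the centre of its underside. At the start it stands on the blue plate with about 10 mm between it and the level, and is gripped across its 52 mm width.
- stock_board: plywood board fixed to the table, 176 (its x) by 244 (its y), 6 thick, origin at the centre of its underside, x away from the robot. On it, 2 thick, lie the green disc and the blue plate side by side in front (which is left or right changes) and at the back a black strip, centre 35 mm towards +x, that carries the level; a wooden lip 16 tall closes the rear edge at x = 82 to 88 mm.
- green_disc: green disc, 80 in diameter, 2 thick, fixed flat on the stock board: the place of the spray can. Origin at the centre of its underside; its top is 8 mm above the table.
- blue_plate: blue plate, 94 (its x) by 74 (its y), 2 thick, fixed flat on the stock board: the place of the screw box, which belongs with its 80 mm side along the plate's 94 mm side. Origin at the centre of its underside; its top is 8 mm above the table.
- grey_mat: flat grey mat, 130 (its x) by 240 (its y), 3 thick, fixed on the table: the side area for the can and the box, anywhere on it, upright. Origin at the centre of its underside. It and the order pad change places: one is right of the stock board, the other left, behind the vice (168 mm tall; its rear end reaches x = 0.535 m, between y = 0.02 and 0.14 m).
- order_pad: order pad, white with a dark blue band on one short edge, 160 (its x) by 102 (its y), top face 12 mm above the table, fixed. Origin at the centre of its underside. The longer level overhangs both ends equally.

How it is judged:
On the way, in this order (a step that is already met when the one before it is completed fails the run):
1. the can and the box both stand upright and released on the grey mat, with the level not yet taken (x of spray_can in the frame of grey_mat between -0.06 and 0.06 m and y of spray_can in the frame of grey_mat between -0.115 and 0.115 m and z of spray_can in the frame of grey_mat between -0.002 and 0.01 m and angle between each of spray_can, screw_box's own z axis and vertical below 0.15 rad and x of screw_box in the frame of grey_mat between -0.06 and 0.06 m and y of screw_box in the frame of grey_mat between -0.115 and 0.115 m and z of screw_box in the frame of grey_mat between -0.002 and 0.01 m and linear speed of each of spray_can, screw_box below 0.03 m/s and contact force between the fingers and spray_can below 0.2 N and contact force between the fingers and screw_box below 0.2 N and distance of level from where it was at the start of the episode below 0.03 m), for 0.2 s.
2. the level stands released on the order pad, with the can and the box still on the mat (horizontal distance between level and order_pad below 0.015 m and angle between the y axis of level and the x axis of order_pad, either way round below 0.2 rad and angle between each of level, spray_can, screw_box's own z axis and vertical below 0.15 rad and z of level in the frame of order_pad between 0.006 and 0.02 m and linear speed of level below 0.03 m/s and contact force between the fingers and level below 0.2 N and x of spray_can in the frame of grey_mat between -0.06 and 0.06 m and y of spray_can in the frame of grey_mat between -0.115 and 0.115 m and z of spray_can in the frame of grey_mat between -0.002 and 0.01 m and x of screw_box in the frame of grey_mat between -0.06 and 0.06 m and y of screw_box in the frame of grey_mat between -0.115 and 0.115 m and z of screw_box in the frame of grey_mat between -0.002 and 0.01 m), for 0.2 s.
At the end, for the whole second after the job is handed in: The level stands on edge on the order pad, within 15 mm of its centre and 0.2 rad of its long direction; the can stands upright on the green disc and the box on the blue plate, each within 12 mm of the centre, the box within 0.2 rad of the plate's direction; all released and at rest (horizontal distance between level and order_pad below 0.015 m and angle between the y axis of level and the x axis of order_pad, either way round below 0.2 rad and angle between level's own z axis and vertical below 0.15 rad and z of level in the frame of order_pad between 0.006 and 0.02 m and horizontal distance between spray_can and green_disc below 0.012 m and angle between each of spray_can, screw_box's own z axis and vertical below 0.1 rad and z of spray_can in the frame of green_disc between -0.002 and 0.008 m and horizontal distance between screw_box and blue_plate below 0.012 m and angle between the x axis of screw_box and the x axis of blue_plate, either way round below 0.2 rad and z of screw_box in the frame of blue_plate between -0.002 and 0.008 m and linear speed of each of level, spray_can, screw_box below 0.03 m/s and contact force between the fingers and level below 0.2 N and contact force between the fingers and spray_can below 0.2 N and contact force between the fingers and screw_box below 0.2 N); the robot touches nothing.
It fails at once if the can tips over (leans more than 0.5 rad) (angle between spray_can's own z axis and vertical above 0.5 rad).
It also fails if it takes over 141 s, if anything falls off the work surface, if the arm or the gripper's body presses on something with over 40 N, if the wrist force passes 120 N, or if a joint passes its speed limit or range.

## Working session

There is one attempt and no reset: what is moved stays moved. The work goes in short steps, Python scripts to look and compute and a shell command to move; the robot and the scene stay as the last step left them, time stands still between calls to the robot, and variables do not carry over. Pictures are saved under pics/ and viewed, and the job is handed in when it is done.

```bash
ls; mkdir -p pics
python3 - <<'E'
from plant import *
import cv2
for n in ("top","side","wrist"):
    im=read_camera(n); cv2.imwrite(f"pics/{n}0.png",im[:,:,::-1]); 
    p=camera_params(n); print(n,p)
print(read_state()); print(tip_reach if not callable(tip_reach) else tip_reach())
E
```

```text
pics
top {'fov_y': 57.87867117390778, 'cx': 317.26241498230604, 'cy': 200.31833276644377, 'position': array([ 0.41438124, -0.1034549 ,  0.90053181]), 'rotation': array([-2.12857149,  2.17550102, -0.21435255])}
side {'fov_y': 47.578333308546206, 'cx': 320.3964460841928, 'cy': 200.99902088091505, 'position': array([0.22572316, 0.62802694, 0.60183359]), 'rotation': array([-0.51904248,  2.57541874, -1.34428834])}
wrist {'fov_y': 58.1285392528502, 'cx': 321.48648901200187, 'cy': 202.9821142002903, 'position': array([ 0.25825528, -0.54680378,  0.38406806]), 'rotation': array([ 2.36872314, -1.70681743, -0.2270364 ])}
{'t': 0.15, 'q': array([-1.33343033e+00,  1.30991321e-01,  1.48900460e+00, -8.41401072e-06,
        1.52305726e+00, -8.53928852e-02]), 'dq': array([-0.00013966, -0.0037746 , -0.00338742, -0.00045253,  0.00069531,
        0.00064618]), 'joint_torque': array([ 1.53232933e-03, -5.60474324e+01, -4.92336595e+01,  7.68266665e-02,
        3.05901223e-02, -1.14976083e-04]), 'tool_pos': array([ 0.19023046, -0.56858779,  0.22883974]), 'orientation': array([-3.09933574e+00, -5.04557461e-01,  1.87235266e-04]), 'force': array([-0.11858069,  0.22737814,  0.33587797]), 'wrist_torque': array([ 0.01092302, -0.00141602, -0.0200779 ]), 'opening': 0.0930417114161262}
0.011
```

View pics/top0.png

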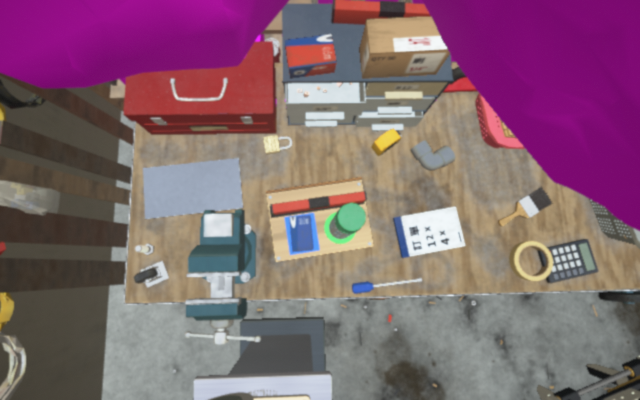

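View pics/side0.png

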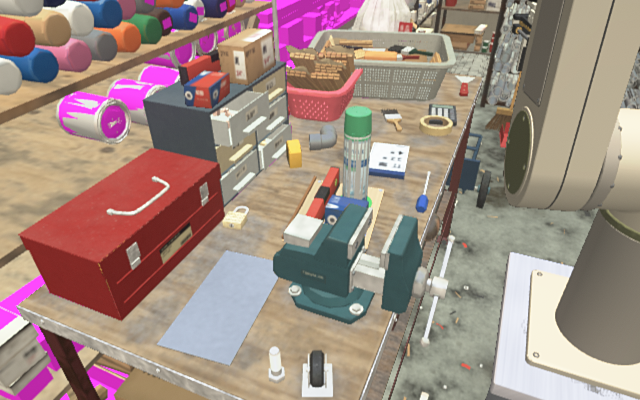

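View pics/wrist0.png

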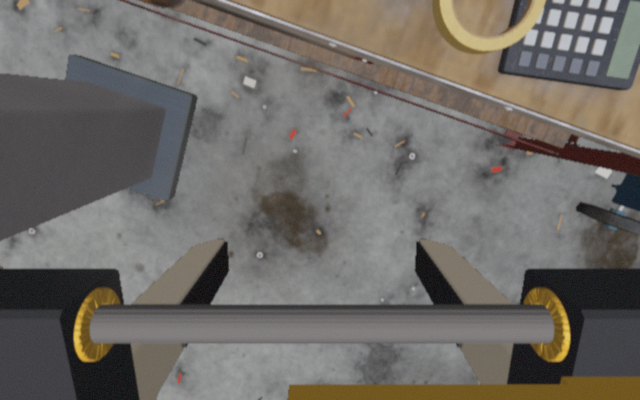

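The top picture shows the board at about (320,218), the level at (320,202), the can at (345,222), the box at (300,233), the mat at (193,187) on the left behind the vice, and the pad at (430,231) on the right. Next I measure these.

```bash
cat > h.py <<'E'
from plant import *
import numpy as np, cv2
from scipy.spatial.transform import Rotation as R
def cam(n):
    p=camera_params(n); f=200/np.tan(np.radians(p["fov_y"]/2)); return p,f,R.from_rotvec(p["rotation"]).as_matrix()
def ray(n,px,z,c=None):
    p,f,M=c or cam(n); px=np.atleast_2d(np.asarray(px,float))
    d=np.c_[(px[:,0]-p["cx"])/f,(px[:,1]-p["cy"])/f,np.ones(len(px))]@M.T
    o=np.asarray(p["position"]); return o+d*((z-o[2])/d[:,2:3])
def proj(n,X,c=None):
    p,f,M=c or cam(n); q=(np.atleast_2d(X)-p["position"])@M
    return np.c_[q[:,0]/q[:,2]*f+p["cx"],q[:,1]/q[:,2]*f+p["cy"]]
def sil(n,name,z,c=None,v=True):
    r=silhouettes(n,name)
    if not r: print(name,"none"); return None
    r=r[0]; m=r["region"].astype(np.uint8)
    cs,_=cv2.findContours(m,cv2.RETR_EXTERNAL,cv2.CHAIN_APPROX_NONE)
    k=max(cs,key=cv2.contourArea)[:,0,:]
    W=ray(n,k,z,c)[:,:2].astype(np.float32)
    (cx,cy),(w,h),a=cv2.minAreaRect(W)
    if v: print(n,name,"conf %.2f"%r["confidence"],"pix",r["pixel"],"n",m.sum(),"rect c (%.4f %.4f) wh %.4f %.4f ang %.1f"%(cx,cy,w,h,a))
    return r
E
python3 - <<'E'
from h import *
for n in ("top","side"):
    c=cam(n)
    for k,z in (("level",.053),("spray_can",.233),("screw_box",.068),("stock_board",.006),("green_disc",.008),("blue_plate",.008),("grey_mat",.003),("order_pad",.012)):
        sil(n,k,z,c)
    for k,z in (("level",.008),("spray_can",.008),("screw_box",.008),("stock_board",0),("green_disc",.006),("blue_plate",.006),("grey_mat",0),("order_pad",0)):
        t=tip_of(n,k)
        if t: print(n,k,t[0]["confidence"],t[0]["pixel"],ray(n,t[0]["pixel"],z,c)[0].round(4))
print(read_state()["t"])
E
```

```text
level none
top spray_can conf 0.57 pix [346.3, 217.8] n 946 rect c (0.4849 -0.1825) wh 0.0538 0.0746 ang 43.0
top screw_box conf 0.65 pix [306.2, 232.8] n 754 rect c (0.4760 -0.0958) wh 0.0809 0.0498 ang 4.7
top stock_board conf 0.87 pix [318.2, 218.0] n 3547 rect c (0.5166 -0.1401) wh 0.1782 0.2480 ang 7.8
top green_disc conf 0.55 pix [330.6, 234.1] n 284 rect c (0.4835 -0.1820) wh 0.0821 0.0539 ang 41.9
top blue_plate conf 0.91 pix [312.9, 235.4] n 421 rect c (0.4792 -0.0979) wh 0.0939 0.0764 ang 7.5
top grey_mat conf 0.67 pix [192.7, 190.0] n 4928 rect c (0.5991 0.1741) wh 0.1321 0.2404 ang 5.3
top order_pad conf 0.70 pix [429.6, 227.8] n 2615 rect c (0.4774 -0.4116) wh 0.1006 0.1671 ang 8.2
top level 0.81 [315.9, 203.7] [ 0.5527 -0.1333  0.008 ]
top spray_can 0.93 [340.1, 227.7] [ 0.4914 -0.1918  0.008 ]
top screw_box 0.7 [300.7, 233.7] [ 0.4787 -0.0941  0.008 ]
top stock_board 0.84 [319.8, 220.4] [ 0.5115 -0.1423  0.    ]
top green_disc 0.71 [338.5, 227.5] [ 0.4922 -0.1881  0.006 ]
top grey_mat 0.94 [191.6, 188.4] [0.5988 0.1774 0.    ]
top order_pad 0.93 [427.0, 230.5] [ 0.4803
[... 370 characters left out ...]
c (0.5983 -0.1701) wh 0.0256 0.1554 ang 7.9
green_disc none
side blue_plate conf 0.44 pix [388.2, 160.1] n 1176 rect c (0.4761 -0.4048) wh 0.0981 0.1784 ang 8.9
side grey_mat conf 0.61 pix [225.1, 309.5] n 7735 rect c (0.5985 0.1790) wh 0.1348 0.2446 ang 4.4
order_pad none
side level 0.83 [321.7, 210.6] [ 0.5455 -0.1238  0.008 ]
side spray_can 0.65 [357.5, 200.9] [ 0.4844 -0.19    0.008 ]
side screw_box 0.75 [346.3, 228.3] [ 0.4729 -0.0851  0.008 ]
side stock_board 0.82 [332.7, 211.8] [ 0.5252 -0.1391  0.    ]
side green_disc 0.59 [322.1, 209.7] [ 0.5471 -0.1298  0.006 ]
side grey_mat 0.93 [226.9, 297.1] [0.6043 0.1727 0.    ]
side order_pad 0.86 [387.9, 161.3] [ 0.4739 -0.4061  0.    ]
1.75
```

Run:
```python
import cv2
i=cv2.imread("pics/top0.png")[120:280,120:480]
cv2.imwrite("pics/top0c.png",cv2.resize(i,None,fx=2.2,fy=2.2,interpolation=cv2.INTER_CUBIC))
```

```text
(no output)
```

View pics/top0c.png

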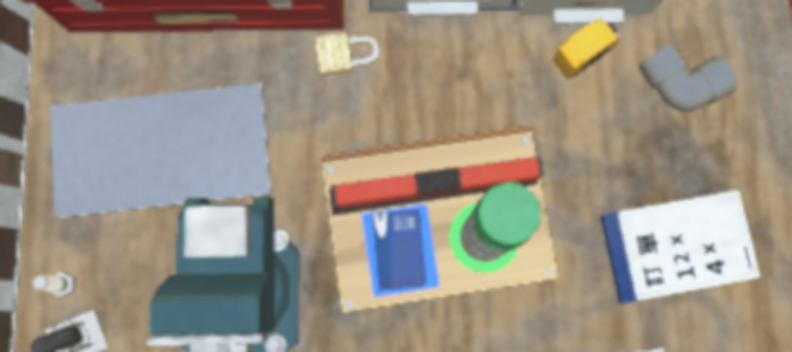

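Board, plate, mat and pad come out at their given sizes: yaw about 8°, can about (0.491,-0.192), box about (0.478,-0.096), level about (0.552,-0.134). I'll go over the board for a closer look with the wrist camera.

```bash
python3 -m creep '[[0,0,-0.02,0.09,0],[0,0,-0.02,0.09,0],[0.029,-0.020,-0.012,0,0],[0.029,-0.020,-0.012,0,0],[0.029,-0.020,-0.012,0,0],[0.029,-0.020,-0.012,0,0],[0.029,-0.020,-0.012,0,0],[0.029,-0.020,-0.012,0,0],[0.029,-0.020,-0.012,0,0],[0.029,-0.020,-0.012,0,0],[0.029,-0.020,-0.012,0,0],[0,0,0,0,0]]' 40
cat >> h.py <<'E'
def st():
    s=read_state(); M=R.from_rotvec(s["orientation"]).as_matrix(); p=np.array(s["tool_pos"])
    print("t %.2f"%s["t"],"pos",p.round(4),"xyaw %.2f"%np.degrees(np.arctan2(M[1,0],M[0,0])),"tilt",M[:2,2].round(4),"q6 %.2f"%s["q"][5],"F",np.round(s["force"],2),"open %.4f"%s["opening"])
    return p,M
def to(x,y,z,yaw):
    "print needed moves: twist, then shift in tool axes as after the twist"
    p,M=st(); y0=np.arctan2(M[1,0],M[0,0]); tw=-(np.radians(yaw)-y0); tw=(tw+np.pi)%(2*np.pi)-np.pi
    M2=M@R.from_rotvec([0,0,tw]).as_matrix(); d=np.array([x,y,z])-p
    print("to",(x,y,z,yaw),"twist %.4f"%tw,"shift(after twist)",(d@M2).round(4),"norm %.3f"%np.linalg.norm(d))
E
python3 - <<'E'
from h import *
st()
im=read_camera("wrist"); cv2.imwrite("pics/w1.png",im[:,:,::-1]); print(camera_params("wrist"))
E
```

```text
t: 2.75
tool_pos: [0.4274, -0.3499, 0.3808]
orientation: [3.131, 0.233, 0.007]
force: [0.9, 0.1, 0.5]
opening: 0.0932
t 2.75 pos [ 0.4274 -0.3499  0.3808] xyaw 8.49 tilt [ 0.0049 -0.0013] q6 0.64 F [0.89 0.12 0.48] open 0.0932
{'fov_y': 58.1285392528502, 'cx': 321.48648901200187, 'cy': 202.9821142002903, 'position': array([ 0.49601276, -0.34179106,  0.53490099]), 'rotation': array([ 2.21903063, -1.91601669, -0.24838773])}
```

View pics/w1.png

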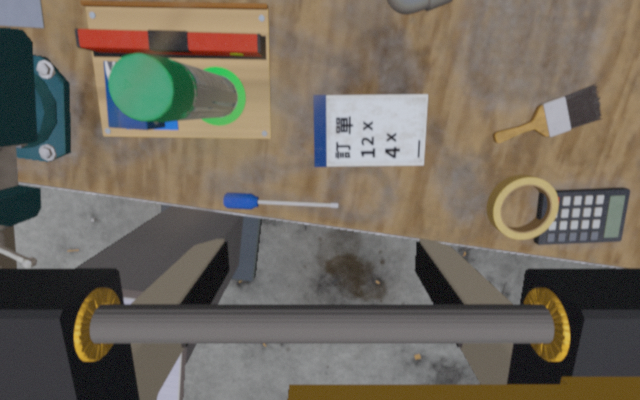

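The pad shows at columns 313–428, rows 94–167, and the can's foot at (225,95). I measure the pad, then the disc and board.

Run:
```python
from h import *
c=cam("wrist")
for k,z in (("order_pad",.012),("stock_board",.006),("green_disc",.008),("level",.053),("blue_plate",.008)): sil("wrist",k,z,c)
for k,z in (("order_pad",0),("spray_can",.008),("green_disc",.006),("stock_board",0),("level",.008)):
    t=tip_of("wrist",k)
    if t: print(k,t[0]["confidence"],t[0]["pixel"],ray("wrist",t[0]["pixel"],z,c)[0].round(4))
im=cv2.imread("pics/w1.png").astype(int); b,g,r=im[...,0],im[...,1],im[...,2]
m=((g>160)&(r<90)&(b<120)).astype(np.uint8)  # bright green disc
m[:60]=0
ys,xs=np.nonzero(m); print("green n",len(xs))
cs,_=cv2.findContours(m,cv2.RETR_EXTERNAL,cv2.CHAIN_APPROX_NONE); k=max(cs,key=cv2.contourArea)[:,0,:]
W=ray("wrist",k,.008,c)[:,:2].astype(np.float32); print(cv2.minEnclosingCircle(W))
# top camera cap circle
cc=cam("top"); t=cv2.imread("pics/top0.png"); hsv=cv2.cvtColor(t,cv2.COLOR_BGR2HSV)
print(ray("top",[[350.9,217.3]],.233,cc).round(4))
print("storage front",ray("top",[[200,132],[340,125]],0,cc).round(3))
```

```text
wrist order_pad conf 0.84 pix [370.1, 129.3] n 8027 rect c (0.4747 -0.4154) wh 0.1008 0.1604 ang 8.4
wrist stock_board conf 0.82 pix [204.0, 51.9] n 10820 rect c (0.5142 -0.1431) wh 0.1786 0.2471 ang 8.4
green_disc none
wrist level conf 0.66 pix [168.0, 41.7] n 4345 rect c (0.5470 -0.1465) wh 0.0286 0.2340 ang 7.0
wrist blue_plate conf 0.69 pix [18.8, 11.7] n 1095 rect c (0.5566 0.0688) wh 0.0313 0.0604 ang 8.4
spray_can 0.79 [218.4, 92.9] [ 0.4937 -0.1978  0.008 ]
stock_board 0.73 [184.8, 72.2] [ 0.5146 -0.147   0.    ]
level 0.8 [177.6, 43.9] [ 0.5492 -0.1385  0.008 ]
green n 347
((0.5106978416442871, -0.2052105963230133), 0.029321568086743355)
[[ 0.4909 -0.1904  0.233 ]]
storage front [[ 0.747  0.161  0.   ]
 [ 0.761 -0.202  0.   ]]
```

Run:
```python
from h import *
to(.425,-.17,.38,8.2)
```

```text
t 3.30 pos [ 0.4225 -0.3542  0.3774] xyaw 8.11 tilt [-0.0003  0.0003] q6 0.64 F [ 0.81 -0.2  -0.72] open 0.0931
to (0.425, -0.17, 0.38, 8.2) twist -0.0016 shift(after twist) [ 0.0287 -0.182  -0.0026] norm 0.184
```

```bash
python3 -m creep '[[0.005,-0.03,0,0,0],[0.005,-0.03,0,0,0],[0.005,-0.03,0,0,0],[0.005,-0.03,0,0,0],[0.005,-0.03,0,0,0],[0.004,-0.032,0,0,0],[0,0,0,0,0],[0,0,0,0,0],[0,0,0,0,0],[0,0,0,0,0]]'
python3 - <<'E'
from h import *
st()
c=cam("wrist"); im=read_camera("wrist"); cv2.imwrite("pics/w2.png",im[:,:,::-1]); 
for k,z in (("order_pad",.012),("stock_board",.006),("green_disc",.008),("level",.053),("blue_plate",.008),("spray_can",.233),("screw_box",.068)): sil("wrist",k,z,c)
for k,z in (("spray_can",.008),("green_disc",.006),("stock_board",0),("level",.008),("screw_box",.008)):
    t=tip_of("wrist",k)
    if t: print(k,t[0]["confidence"],t[0]["pixel"],ray("wrist",t[0]["pixel"],z,c)[0].round(4))
st()
E
```

```text
t: 4.13
tool_pos: [0.4258, -0.1703, 0.3775]
orientation: [3.134, 0.223, -0.001]
force: [-0.2, -0.2, 0.3]
opening: 0.0931
t 4.13 pos [ 0.4258 -0.1703  0.3775] xyaw 8.12 tilt [-0.0004 -0.0002] q6 0.94 F [-0.21 -0.17  0.29] open 0.0931
wrist order_pad conf 0.90 pix [492.4, 144.2] n 8078 rect c (0.4768 -0.4121) wh 0.1013 0.1675 ang 8.1
wrist stock_board conf 0.60 pix [309.3, 74.0] n 12075 rect c (0.4848 -0.1454) wh 0.1148 0.2462 ang 7.1
wrist green_disc conf 0.72 pix [324.0, 108.5] n 425 rect c (0.4942 -0.1672) wh 0.0283 0.0733 ang 84.9
level none
wrist blue_plate conf 0.75 pix [293.4, 105.7] n 985 rect c (0.4796 -0.0986) wh 0.0934 0.0732 ang 8.3
wrist spray_can conf 0.58 pix [354.7, 111.8] n 3562 rect c (0.4929 -0.1912) wh 0.0540 0.0525 ang 54.0
wrist screw_box conf 0.76 pix [267.9, 109.9] n 2730 rect c (0.4769 -0.0993) wh 0.0804 0.0532 ang 5.1
stock_board 0.8 [311.9, 89.7] [ 0.5167 -0.145   0.    ]
level 0.76 [309.3, 61.8] [ 0.5519 -0.1368  0.008 ]
screw_box 0.69 [272.2, 113.4] [ 0.4767 -0.0939  0.008 ]
t 4.78 pos [ 0.4259 -0.1694  0.3776] xyaw 8.18 tilt [-0.  0.] q6 0.94 F [-0.25  0.73 -0.41] open 0.0930
```

View pics/w2.png

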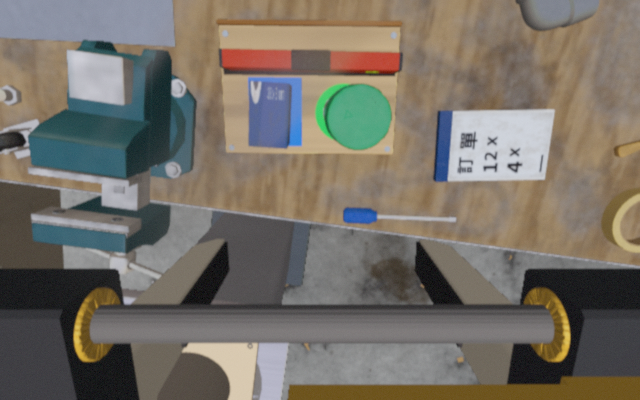

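The cap is at (359,116), giving the can at about (0.492,-0.191). Box at (272,113), level along row 62, pad at (493,145). All agree with the top view. Next, the can.

Run:
```python
from h import *
to(.492,-.1915,.201,8.2)
```

```text
t 4.78 pos [ 0.4259 -0.1694  0.3776] xyaw 8.18 tilt [-0.  0.] q6 0.94 F [-0.25  0.73 -0.41] open 0.0930
to (0.492, -0.1915, 0.201, 8.2) twist -0.0003 shift(after twist) [0.0623 0.0313 0.1766] norm 0.190
```

```bash
python3 -m creep '[[0.031,0.0155,0.01,0,0],[0.0313,0.0158,0.01,0,0],[0,0,0.02,0,0],[0,0,0.02,0,0],[0,0,0.02,0,0],[0,0,0.02,0,0],[0,0,0.02,0,0],[0,0,0.02,0,0],[0,0,0.02,0,0],[0,0,0.0166,0,0],[0,0,0,0,0],[0,0,0,0,0]]'
python3 - <<'E'
from h import *
st(); im=read_camera("wrist"); cv2.imwrite("pics/w3.png",im[:,:,::-1]); im=read_camera("side"); cv2.imwrite("pics/s3.png",im[:,:,::-1])
E
```

```text
t: 5.78
tool_pos: [0.4914, -0.1911, 0.2003]
orientation: [-3.132, -0.224, 0.003]
force: [-0.0, 0.8, 0.4]
opening: 0.0932
t 5.78 pos [ 0.4914 -0.1911  0.2003] xyaw 8.19 tilt [-0.002  0.001] q6 0.96 F [-0.03  0.76  0.42] open 0.0932
```

View pics/w3.png

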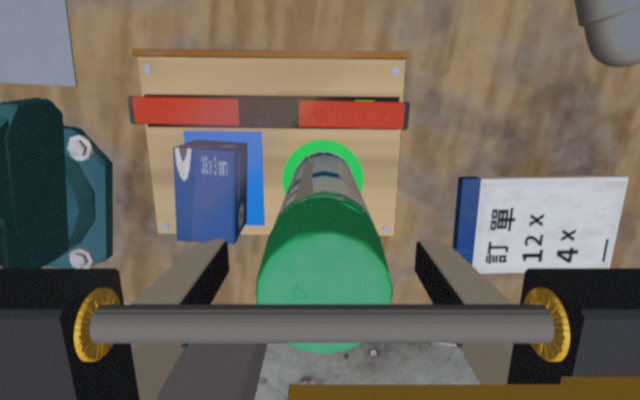

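View pics/s3.png

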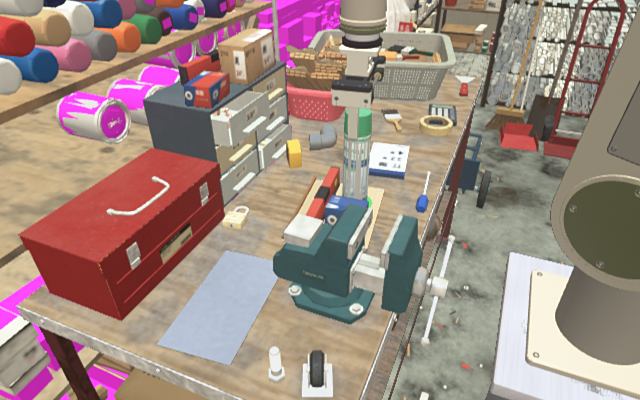

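The cap sits centred between the fingers (column 325). I close on it and lift.

```bash
python3 -m creep '[[0,0,0,0,60],[0,0,0,0,120],[0,0,0,0,160],[0,0,0,0,160],[0,0,0,0,160],[0,0,0,0,160],[0,0,0,0,160],[0,0,0,0,160]]' 20
python3 -m creep '[[0,0,-0.005,0,160],[0,0,-0.01,0,160],[0,0,-0.01,0,160],[0,0,-0.01,0,160],[0,0,0,0,160],[0,0,0,0,160]]'
python3 - <<'E'
from h import *
st(); im=read_camera("side"); cv2.imwrite("pics/s4.png",im[60:260,200:520,::-1])
to(.590,.269,.26,5.3)
E
```

```text
t: 6.55
tool_pos: [0.492, -0.1916, 0.2011]
orientation: [3.133, 0.224, 0.0]
force: [-0.2, -0.3, 1.7]
opening: 0.0559
t: 7.05
tool_pos: [0.4927, -0.1919, 0.2375]
orientation: [3.132, 0.224, 0.003]
force: [-0.2, 0.2, -2.5]
opening: 0.0564
t 7.05 pos [ 0.4927 -0.1919  0.2375] xyaw 8.18 tilt [ 0.0022 -0.0011] q6 0.96 F [-0.17  0.22 -2.54] open 0.0564
t 7.10 pos [ 0.4923 -0.1917  0.2365] xyaw 8.18 tilt [ 0.0009 -0.0004] q6 0.96 F [-0.7  -0.42 -2.76] open 0.0560
to (0.59, 0.269, 0.26, 5.3) twist 0.0503 shift(after twist) [ 0.1399 -0.4496 -0.0236] norm 0.471
```

View pics/s4.png

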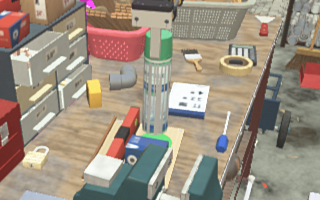

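The lift is good: 2.5 N of load and the can hangs straight. I raise it over the vice's height, then carry it across.

```bash
python3 -m creep '[[0,0,-0.015,0,160],[0,0,-0.02,0,160],[0,0,-0.02,0.05,160],[0,0,-0.02,0,160],[0,0,-0.02,0,160],[0,0,-0.02,0,160],[0,0,-0.02,0,160],[0,0,-0.015,0,160],[0,0,-0.01,0,160],[0.005,-0.015,0,0,160],[0.008,-0.026,0,0,160],[0.0087,-0.028,0,0,160]]' 25
python3 -m creep '[[0.0087,-0.028,0,0,160],[0.0087,-0.028,0,0,160],[0.0087,-0.028,0,0,160],[0.0087,-0.028,0,0,160],[0.0087,-0.028,0,0,160],[0.0087,-0.028,0,0,160],[0.0087,-0.028,0,0,160],[0.0087,-0.028,0,0,160],[0.0087,-0.028,0,0,160],[0.0087,-0.028,0,0,160],[0.0087,-0.028,0,0,160],[0.0087,-0.028,0,0,160]]'
python3 -m creep '[[0.008,-0.025,0,0,160],[0.005,-0.014,0,0,160],[0,0,0,0,160],[0,0,0,0,160],[0,0,0,0,160]]'
python3 - <<'E'
from h import *
to(.590,.269,.22,5.3)
st(); im=read_camera("side"); cv2.imwrite("pics/s5.png",im[:,:,::-1])
E
```

```text
t: 8.1
tool_pos: [0.5071, -0.1209, 0.3952]
orientation: [-3.138, -0.142, 0.002]
force: [0.0, 0.9, -2.5]
opening: 0.0564
t: 9.1
tool_pos: [0.5799, 0.2249, 0.3948]
orientation: [3.138, 0.146, -0.003]
force: [0.5, -0.1, -3.1]
opening: 0.0567
t: 9.52
tool_pos: [0.5892, 0.2628, 0.3952]
orientation: [3.137, 0.145, -0.002]
force: [0.2, -0.6, -2.7]
opening: 0.0563
t 9.52 pos [0.5892 0.2628 0.3952] xyaw 5.30 tilt [-0.0012 -0.0009] q6 1.82 F [ 0.16 -0.57 -2.71] open 0.0563
to (0.59, 0.269, 0.22, 5.3) twist 0.0001 shift(after twist) [ 0.0016 -0.0063  0.1752] norm 0.175
t 9.52 pos [0.5892 0.2628 0.3952] xyaw 5.30 tilt [-0.0012 -0.0009] q6 1.82 F [ 0.16 -0.57 -2.71] open 0.0563
```

View pics/s5.png

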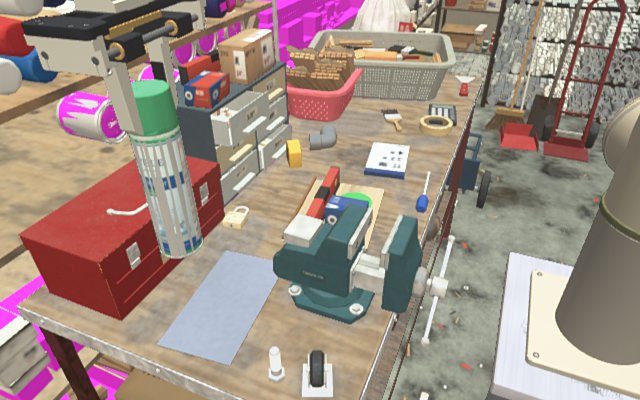

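```bash
python3 -m creep '[[0.0016,-0.006,0.01,0,160],[0,0,0.02,0,160],[0,0,0.025,0,160],[0,0,0.025,0,160],[0,0,0.025,0,160],[0,0,0.025,0,160],[0,0,0.025,0,160],[0,0,0.02,0,160],[0,0,0.01,0,160],[0,0,0.005,0,160],[0,0,0,0,160],[0,0,0,0,160]]'
python3 -m creep '[[0,0,0.002,0,160],[0,0,0.002,0,160],[0,0,0.002,0,160],[0,0,0.001,0,160],[0,0,0,0,160],[0,0,0,0,160]]'
```

```text
t: 10.57
tool_pos: [0.591, 0.2696, 0.2073]
orientation: [-3.138, -0.145, -0.002]
force: [0.7, 0.2, -1.4]
opening: 0.0563
t: 11.07
tool_pos: [0.5904, 0.2696, 0.199]
orientation: [3.138, 0.146, -0.0]
force: [0.2, -0.9, -3.1]
opening: 0.0564
```

```bash
python3 -m creep '[[0,0,0.001,0,160],[0,0,0.001,0,160],[0,0,0.001,0,160],[0,0,0,0,160],[0,0,0,0,160]]'
python3 -c "
from h import *
st();im=read_camera('side'); cv2.imwrite('pics/s6.png',im[120:400,100:400,::-1].repeat(2,0).repeat(2,1))"
```

```text
t: 11.48
tool_pos: [0.5905, 0.2696, 0.1962]
orientation: [-3.138, -0.146, -0.0]
force: [-0.0, -0.4, -1.5]
opening: 0.0564
t 11.48 pos [0.5905 0.2696 0.1962] xyaw 5.31 tilt [0.0003 0.0001] q6 1.83 F [-0.   -0.37 -1.52] open 0.0564
```

View pics/s6.png

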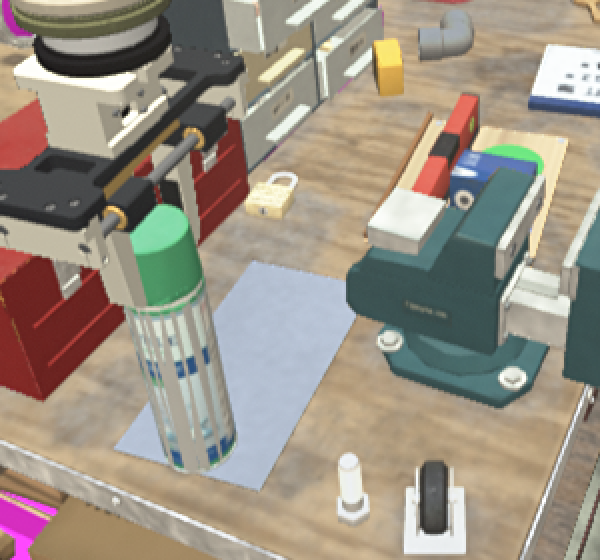

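The can is on the mat near its left end and its weight is coming off the gripper. I lower one more millimetre and release.

```bash
python3 -m creep '[[0,0,0.001,0,160],[0,0,0,0,160],[0,0,0,0,130],[0,0,0,0,100],[0,0,0,0,50],[0,0,0,0,0],[0,0,0,0,0],[0,0,0,0,0],[0,0,0,0,0]]'
python3 -m creep '[[0,0,-0.015,0,0],[0,0,-0.03,0,0],[0,0,-0.035,0,0],[0,0,-0.035,0,0],[0,0,-0.035,0,0],[0,0,-0.02,0,0],[0,0,0,0,0],[0,0,0,0,0]]'
python3 - <<'E'
from h import *
st(); im=read_camera("side"); cv2.imwrite("pics/s7.png",im[:,:,::-1]); sil("side","spray_can",.003)
c=cam("wrist"); im=read_camera("wrist"); cv2.imwrite("pics/w7.png",im[:,:,::-1]); sil("wrist","spray_can",.228,c); sil("wrist","grey_mat",.003,c)
to(.477,-.097,.33,7.5)
E
```

```text
t: 12.28
tool_pos: [0.5903, 0.2695, 0.1947]
orientation: [3.138, 0.146, -0.001]
force: [0.6, 0.7, -0.3]
opening: 0.085
t: 12.95
tool_pos: [0.5911, 0.2698, 0.3669]
orientation: [-3.137, -0.146, -0.005]
force: [0.0, 0.1, -1.2]
opening: 0.0931
t 12.95 pos [0.5911 0.2698 0.3669] xyaw 5.32 tilt [0.0033 0.0012] q6 1.83 F [ 0.02  0.06 -1.17] open 0.0931
side spray_can conf 0.90 pix [189.7, 285.1] n 5376 rect c (0.7035 0.1639) wh 0.0851 0.3693 ang 45.5
wrist spray_can conf 0.96 pix [321.2, 178.4] n 4179 rect c (0.6009 0.2668) wh 0.0537 0.0700 ang 72.7
wrist grey_mat conf 0.94 pix [399.2, 148.1] n 12471 rect c (0.6003 0.1737) wh 0.1297 0.2393 ang 5.7
t 13.20 pos [0.5898 0.2694 0.3627] xyaw 5.32 tilt [-0.0034 -0.0012] q6 1.83 F [ 0.71 -0.52  0.21] open 0.0929
to (0.477, -0.097, 0.33, 7.5) twist -0.0381 shift(after twist) [-0.1595  0.3485  0.0335] norm 0.385
```

View pics/s7.png

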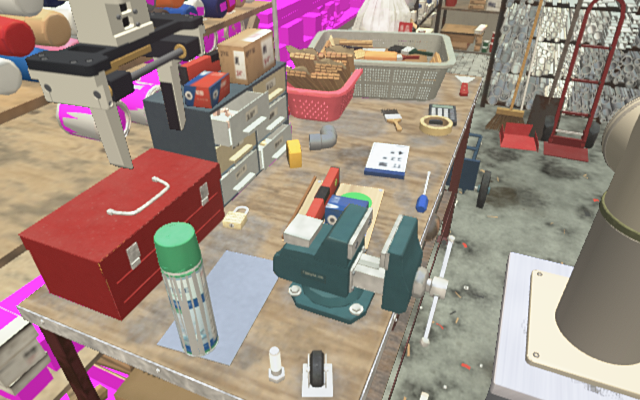

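View pics/w7.png

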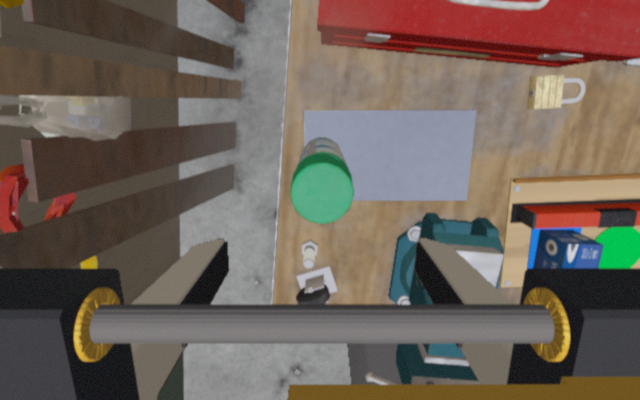

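The can stands upright on the mat, foot at (197,350) in the side view. The mat is confirmed at (0.600,0.174). Now the box.

```bash
python3 -m creep '[[-0.0145,0.0317,0,-0.038,0],[-0.0145,0.0317,0,0,0],[-0.0145,0.0317,0,0,0],[-0.0145,0.0317,0,0,0],[-0.0145,0.0317,0,0,0],[-0.0145,0.0317,0,0,0],[-0.0145,0.0317,0,0,0],[-0.0145,0.0317,0,0,0],[-0.0145,0.0317,0,0,0],[-0.0145,0.0317,0.012,0,0],[-0.0145,0.0317,0.02,0,0],[0,0,0,0,0]]'
python3 -m creep '[[-0.02,0,0.01,0,0],[-0.02,0,0.01,0,0],[0,0,0,0,0],[0,0,0,0,0],[0,0,0,0,0],[0,0,0,0,0]]'
python3 - <<'E'
from h import *
st()
c=cam("wrist"); im=read_camera("wrist"); cv2.imwrite("pics/w8.png",im[:,:,::-1]); 
for k,z in (("stock_board",.006),("green_disc",.008),("level",.053),("blue_plate",.008),("screw_box",.068)): sil("wrist",k,z,c)
for k,z in (("green_disc",.006),("stock_board",0),("level",.008),("screw_box",.008),("blue_plate",.006)):
    t=tip_of("wrist",k)
    if t: print(k,t[0]["confidence"],t[0]["pixel"],ray("wrist",t[0]["pixel"],z,c)[0].round(4))
to(.477,-.097,.10,7.5)
E
```

```text
t: 14.2
tool_pos: [0.4733, -0.101, 0.3281]
orientation: [-3.135, -0.198, 0.011]
force: [-0.5, 0.2, -0.9]
opening: 0.0928
t: 14.7
tool_pos: [0.4376, -0.1015, 0.3135]
orientation: [3.135, 0.206, 0.001]
force: [-0.6, 0.0, 0.9]
opening: 0.0932
t 14.70 pos [ 0.4376 -0.1015  0.3135] xyaw 7.53 tilt [ 0.0009 -0.0001] q6 1.10 F [-0.59  0.02  0.87] open 0.0932
wrist stock_board conf 0.83 pix [366.8, 92.6] n 16007 rect c (0.4859 -0.1447) wh 0.1188 0.2430 ang 7.2
wrist green_disc conf 0.87 pix [396.0, 131.1] n 3143 rect c (0.4919 -0.1925) wh 0.0784 0.0767 ang 22.2
wrist level conf 0.88 pix [367.4, 72.4] n 4796 rect c (0.5498 -0.1395) wh 0.0247 0.2282 ang 7.5
wrist blue_plate conf 0.74 pix [344.2, 117.4] n 1319 rect c (0.4794 -0.0979) wh 0.0951 0.0746 ang 7.5
wrist screw_box conf 0.86 pix [319.9, 132.2] n 3343 rect c (0.4770 -0.0961) wh 0.0804 0.0512 ang 4.9
green_disc 0.91 [397.0, 134.3] [ 0.487  -0.1927  0.006 ]
stock_board 0.74 [360.6, 106.0] [ 0.5153 -0.1421  0.    ]
level 0.59 [361.8, 78.5] [ 0.5472 -0.1376  0.008 ]
screw_box 0.71 [321.2, 130.5] [ 0.4793 -0.0968  0.008 ]
t 15.25 pos [ 0.4368 -0.1018  0.313 ] xyaw 7.50 tilt [-0.  0.] q6 1.10 F [-0.29 -0.73 -0.54] open 0.0928
to (0.477, -0.097, 0.1, 7.5) twist -0.0001 shift(after twist) [0.0404 0.0005 0.213 ] norm 0.217
```

View pics/w8.png

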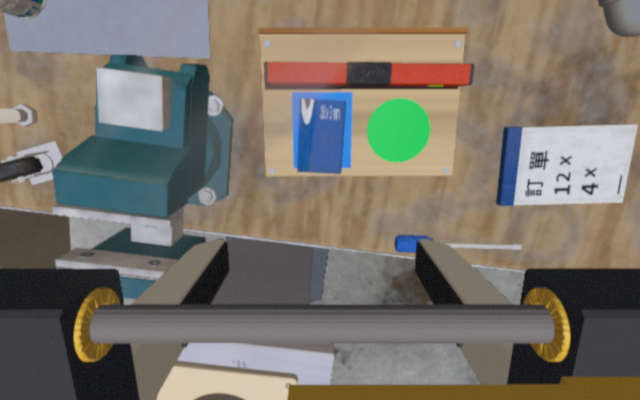

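The box is at (0.477,-0.096) with yaw about 5°, and both places are measured: disc (0.492,-0.1925), plate (0.4794,-0.098) at 7.5°. Now I go down on the box.

```bash
python3 -m creep '[[0.02,0.0,0.01,0.04,0],[0.0204,-0.0005,0.02,0,0],[0,0,0.03,0,0],[0,0,0.03,0,0],[0,0,0.03,0,0],[0,0,0.03,0,0],[0,0,0.025,0,0],[0,0,0.02,0,0],[0,0,0.01,0,0],[0,0,0,0,0],[0,0,0,0,0],[0,0,0,0,0]]'
python3 - <<'E'
from h import *
to(.477,-.0963,.042,5.2)
im=read_camera("wrist"); cv2.imwrite("pics/w9.png",im[:,:,::-1])
E
```

```text
t: 16.25
tool_pos: [0.4781, -0.0972, 0.1098]
orientation: [3.138, 0.143, 0.004]
force: [0.6, -0.4, 0.9]
opening: 0.0929
t 16.25 pos [ 0.4781 -0.0972  0.1098] xyaw 5.20 tilt [ 0.0024 -0.0007] q6 1.17 F [ 0.59 -0.39  0.94] open 0.0929
to (0.477, -0.0963, 0.042, 5.2) twist 0.0000 shift(after twist) [-0.0012 -0.001   0.0678] norm 0.068
```

View pics/w9.png

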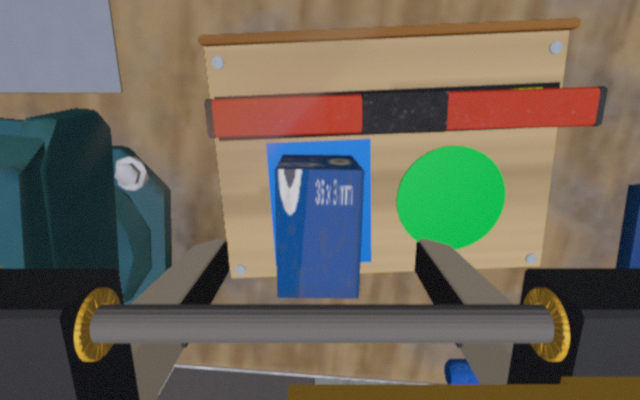

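The box is square and centred between the fingers. I descend and grip.

```bash
python3 -m creep '[[-0.001,-0.001,0.015,0,0],[0,0,0.02,0,0],[0,0,0.02,0,0],[0,0,0.012,0,0],[0,0,0,0,0],[0,0,0,0,80],[0,0,0,0,140],[0,0,0,0,180],[0,0,0,0,180],[0,0,0,0,180],[0,0,0,0,180],[0,0,0,0,180]]' 25
python3 -m creep '[[0,0,-0.005,0,180],[0,0,-0.01,0,180],[0,0,-0.02,0,180],[0,0,-0.02,0,180],[0,0,-0.01,0,180],[0,0,0,0,180],[0,0,0,0,180]]'
python3 - <<'E'
from h import *
st(); im=read_camera("wrist"); cv2.imwrite("pics/w10.png",im[:,:,::-1]);im=read_camera("side"); cv2.imwrite("pics/s10.png",im[:,:,::-1])
to(.605,.117,.30,5.2)
E
```

```text
t: 17.3
tool_pos: [0.476, -0.0958, 0.0414]
orientation: [-3.138, -0.143, -0.001]
force: [-0.3, -0.4, 0.1]
opening: 0.052
t: 17.88
tool_pos: [0.4763, -0.0961, 0.1065]
orientation: [3.138, 0.143, 0.002]
force: [-0.0, 0.1, -5.0]
opening: 0.0519
t 17.88 pos [ 0.4763 -0.0961  0.1065] xyaw 5.20 tilt [ 0.0014 -0.0005] q6 1.18 F [-0.02  0.11 -4.99] open 0.0519
t 17.98 pos [ 0.475  -0.0956  0.1048] xyaw 5.20 tilt [-0.0018  0.0006] q6 1.18 F [-0.48 -0.83 -4.  ] open 0.0515
to (0.605, 0.117, 0.3, 5.2) twist 0.0001 shift(after twist) [ 0.1484 -0.2001 -0.1953] norm 0.317
```

View pics/w10.png

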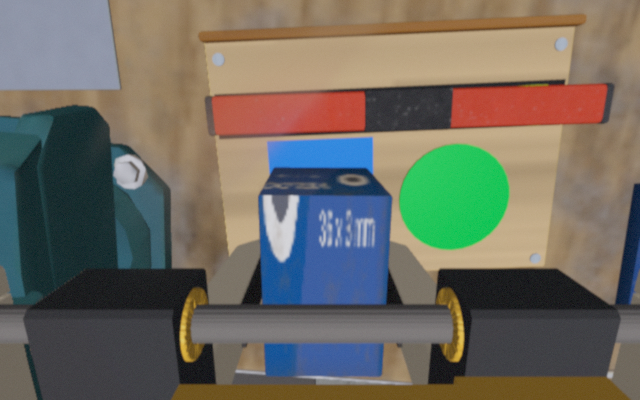

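View pics/s10.png

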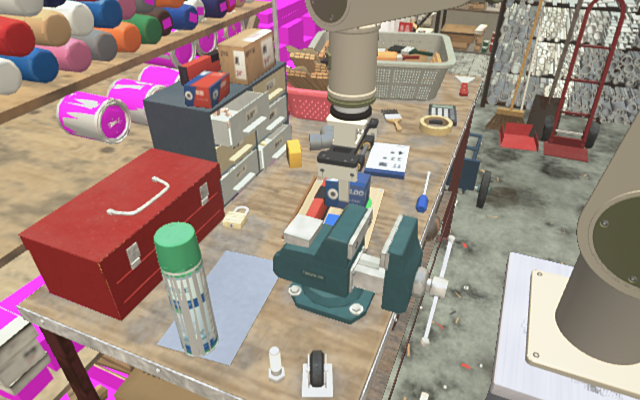

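Box lifted (5 N with motion) and the level hasn't moved. I raise it clear of the vice, carry it over, and lower it.

```bash
python3 -m creep '[[0,0,-0.02,0,180],[0,0,-0.03,0,180],[0,0,-0.03,0,180],[0,0,-0.03,0,180],[0,0,-0.03,0,180],[0,0,-0.03,0,180],[0,0,-0.025,0,180],[0.008,-0.01,0,0,180],[0.016,-0.022,0,0,180],[0.02,-0.027,0,0,180],[0.02,-0.027,0,0,180],[0.02,-0.027,0,0,180]]'
python3 -m creep '[[0.02,-0.027,0,0,180],[0.02,-0.027,0,0,180],[0.016,-0.022,0,0,180],[0.008,-0.011,0,0,180],[0,0,0,0,180],[0,0,0,0,180],[0,0,0,0,180]]'
python3 - <<'E'
from h import *
to(.605,.117,.04,5.2); im=read_camera("wrist"); cv2.imwrite("pics/w11.png",im[:,:,::-1])
E
```

```text
t: 18.98
tool_pos: [0.5493, 0.0254, 0.2992]
orientation: [-3.138, -0.141, 0.004]
force: [0.4, -0.7, -3.4]
opening: 0.052
t: 19.57
tool_pos: [0.6045, 0.1161, 0.2996]
orientation: [3.138, 0.142, -0.004]
force: [-0.0, -0.6, -4.1]
opening: 0.0515
t 19.57 pos [0.6045 0.1161 0.2996] xyaw 5.19 tilt [-0.0024 -0.0007] q6 1.59 F [-0.04 -0.56 -4.11] open 0.0515
to (0.605, 0.117, 0.04, 5.2) twist -0.0002 shift(after twist) [ 0.0012 -0.001   0.2596] norm 0.260
```

View pics/w11.png

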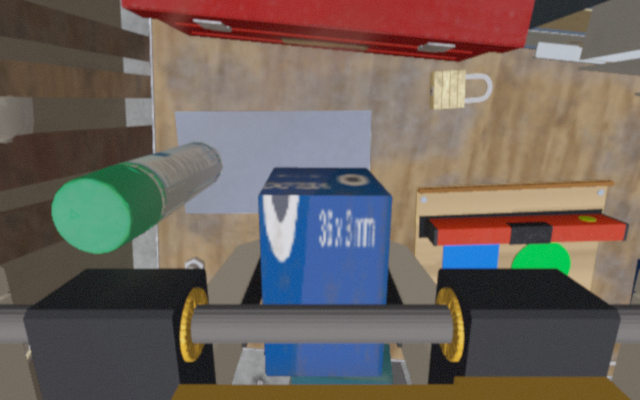

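```bash
python3 -m creep '[[0,0,0.015,0,180],[0,0,0.025,0,180],[0,0,0.03,0,180],[0,0,0.03,0,180],[0,0,0.03,0,180],[0,0,0.03,0,180],[0,0,0.03,0,180],[0,0,0.025,0,180],[0,0,0.02,0,180],[0,0,0.01,0,180],[0,0,0.005,0,180],[0,0,0,0,180]]'
python3 -m creep '[[0,0,0.003,0,180],[0,0,0.003,0,180],[0,0,0.003,0,180],[0,0,0,0,180],[0,0,0,0,180]]'
```

```text
t: 20.62
tool_pos: [0.6045, 0.116, 0.0505]
orientation: [3.138, 0.141, -0.002]
force: [-0.1, -0.3, -3.1]
opening: 0.0519
t: 21.03
tool_pos: [0.6052, 0.1167, 0.0423]
orientation: [3.138, 0.143, 0.0]
force: [-0.4, 0.1, -3.7]
opening: 0.052
```

```bash
python3 -m creep '[[0,0,0.002,0,180],[0,0,0.002,0,180],[0,0,0.001,0,180],[0,0,0,0,180],[0,0,0,0,180],[0,0,0,0,180]]'
```

```text
t: 21.53
tool_pos: [0.6051, 0.1167, 0.037]
orientation: [3.138, 0.143, -0.0]
force: [-1.2, -0.0, -3.0]
opening: 0.0515
```

```bash
python3 -m creep '[[0,0,0.001,0,180],[0,0,0.0005,0,180],[0,0,0,0,180],[0,0,0,0,180],[0,0,0,0,130],[0,0,0,0,80],[0,0,0,0,0],[0,0,0,0,0],[0,0,0,0,0],[0,0,0,0,0],[0,0,0,0,0]]'
python3 -m creep '[[0,0,-0.01,0,0],[0,0,-0.02,0,0],[0,0,-0.03,0,0],[0,0,-0.03,0,0],[0,0,-0.03,0,0],[0,0,-0.03,0,0],[0,0,-0.03,0,0],[0,0,-0.03,0,0],[0,0,-0.03,0,0],[0,0,-0.02,0,0],[0,0,0,0,0],[0,0,0,0,0]]'
python3 - <<'E'
from h import *
st(); c=cam("wrist"); im=read_camera("wrist"); cv2.imwrite("pics/w12.png",im[:,:,::-1]);im=read_camera("side"); cv2.imwrite("pics/s12.png",im[:,:,::-1])
sil("wrist","screw_box",.063,c)
to(.551,-.137,.29,97.5)
E
```

```text
t: 22.45
tool_pos: [0.6051, 0.1167, 0.0354]
orientation: [-3.138, -0.143, 0.0]
force: [-0.6, -0.3, -0.2]
opening: 0.0873
t: 23.45
tool_pos: [0.6059, 0.1168, 0.2982]
orientation: [-3.138, -0.143, -0.007]
force: [0.5, 0.1, -0.0]
opening: 0.0934
t 23.45 pos [0.6059 0.1168 0.2982] xyaw 5.20 tilt [0.0042 0.0004] q6 1.59 F [ 0.47  0.08 -0.02] open 0.0934
wrist screw_box conf 0.69 pix [322.0, 169.0] n 3410 rect c (0.6094 0.1148) wh 0.0843 0.0496 ang 4.3
t 23.60 pos [0.6043 0.1166 0.2939] xyaw 5.20 tilt [-0.0026 -0.0003] q6 1.59 F [ 0.16 -0.    0.53] open 0.0927
to (0.551, -0.137, 0.29, 97.5) twist -1.6109 shift(after twist) [-0.2445 -0.086   0.0041] norm 0.259
```

View pics/s12.png

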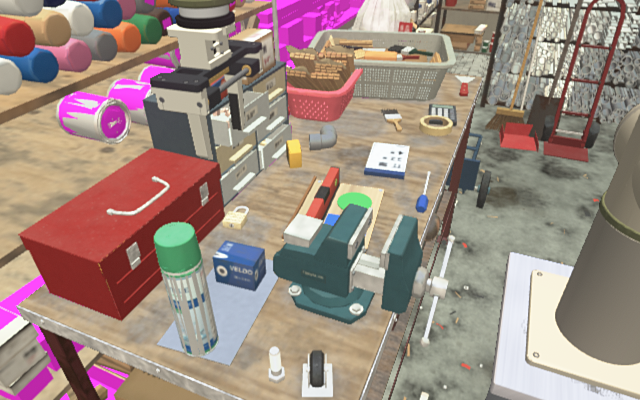

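View pics/w12.png

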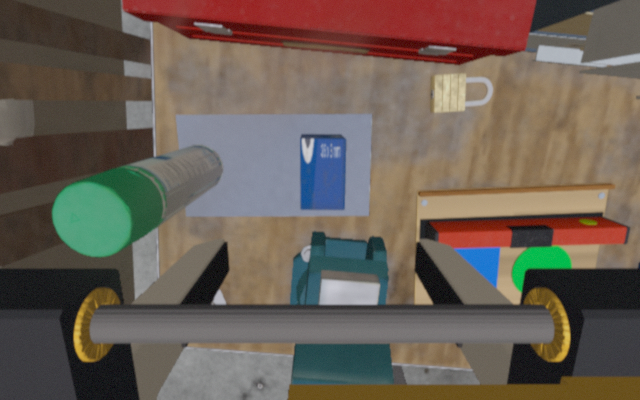

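Both stand upright on the mat: can and box at (197,350) and (240,285) in the side view. Next I look at the level from above.

```bash
python3 -c "
from h import *
to(.46,-.14,.32,7.5)"
python3 -m creep '[[-0.01,0.02,-0.01,-0.04,0],[-0.016,0.024,-0.005,0,0],[-0.018,0.028,-0.005,0,0],[-0.02,0.027,-0.005,0,0],[-0.02,0.027,0,0,0],[-0.02,0.027,0,0,0],[-0.02,0.027,0,0,0],[-0.02,0.027,0,0,0],[-0.02,0.02,0,0,0],[-0.01,0.01,0,0,0],[0,0,0,0,0],[0,0,0,0,0]]'
python3 -m creep '[[0,0,0,0,0],[0,0,0,0,0]]'
python3 - <<'E'
from h import *
st(); c=cam("wrist"); im=read_camera("wrist"); cv2.imwrite("pics/w13.png",im[:,:,::-1]);
for k,z in (("level",.053),("stock_board",.006),("green_disc",.008),("blue_plate",.008),("order_pad",.012)): sil("wrist",k,z,c)
p,f,M=c
hsv=cv2.cvtColor(im,cv2.COLOR_RGB2HSV)
E
```

```text
t 23.60 pos [0.6043 0.1166 0.2939] xyaw 5.20 tilt [-0.0026 -0.0003] q6 1.59 F [ 0.16 -0.    0.53] open 0.0927
to (0.46, -0.14, 0.32, 7.5) twist -0.0401 shift(after twist) [-0.1767  0.2356 -0.0257] norm 0.296
t: 24.6
tool_pos: [0.462, -0.1409, 0.3193]
orientation: [-3.134, -0.202, 0.003]
force: [0.5, 0.1, -0.5]
opening: 0.0932
t: 24.77
tool_pos: [0.463, -0.1398, 0.3199]
orientation: [-3.134, -0.207, 0.001]
force: [0.5, 0.3, 1.2]
opening: 0.0931
t 24.77 pos [ 0.463  -0.1398  0.3199] xyaw 7.56 tilt [-0.0009  0.0007] q6 1.04 F [0.47 0.3  1.25] open 0.0931
wrist level conf 0.80 pix [331.3, 92.1] n 4223 rect c (0.5506 -0.1397) wh 0.0230 0.2284 ang 6.8
wrist stock_board conf 0.71 pix [332.5, 105.4] n 15948 rect c (0.4852 -0.1453) wh 0.1118 0.2430 ang 7.5
wrist green_disc conf 0.69 pix [363.9, 148.9] n 2944 rect c (0.4933 -0.1930) wh 0.0767 0.0772 ang 7.5
wrist blue_plate conf 0.67 pix [290.5, 146.9] n 4273 rect c (0.4790 -0.0973) wh 0.0947 0.0753 ang 7.5
wrist order_pad conf 0.84 pix [530.0, 179.1] n 9624 rect c (0.4776 -0.4112) wh 0.1028 0.1671 ang 9.3
```

View pics/w13.png

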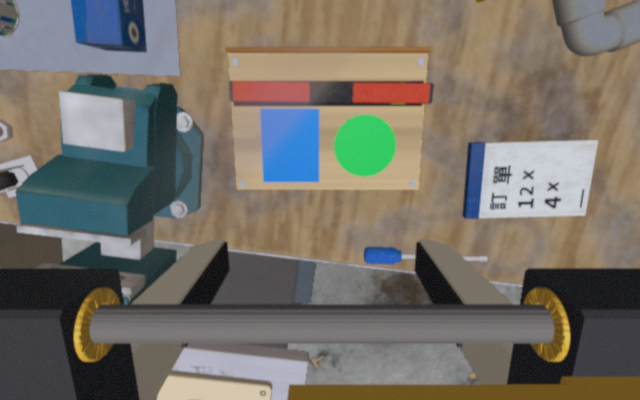

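```bash
python3 -m creep '[[0,0,0,-0.12,0],[0,0,0,-0.12,0],[0,0,0,-0.12,0],[0,0,0,-0.12,0],[0,0,0,-0.12,0],[0,0,0,-0.12,0],[0,0,0,-0.12,0],[0,0,0,-0.12,0],[0,0,0,-0.12,0],[0,0,0,-0.12,0],[0,0,0,-0.12,0],[0,0,0,-0.12,0]]'
python3 -m creep '[[0,0,0,-0.12,0],[0,0,0,0,0],[0,0,0,0,0],[0,0,0,0,0]]'
python3 -c "
from h import *
to(.5505,-.139,.12,97.2)"
```

```text
t: 26.07
tool_pos: [0.4628, -0.1405, 0.3206]
orientation: [2.214, 2.228, 0.0]
force: [0.4, -0.3, -0.2]
opening: 0.0928
t: 26.4
tool_pos: [0.4627, -0.1406, 0.3205]
orientation: [2.089, 2.347, 0.0]
force: [-0.0, 0.1, 0.1]
opening: 0.093
t 26.40 pos [ 0.4627 -0.1406  0.3205] xyaw 96.65 tilt [0. 0.] q6 -0.52 F [-0.05  0.14  0.07] open 0.0930
to (0.5505, -0.139, 0.12, 97.2) twist -0.0096 shift(after twist) [-0.0094  0.0873  0.2005] norm 0.219
```

```bash
python3 -m creep '[[-0.0023,0.0218,0.01,-0.0096,80],[-0.0023,0.0218,0.01,0,80],[-0.0024,0.0218,0.01,0,80],[-0.0024,0.0219,0.02,0,80],[0,0,0.03,0,80],[0,0,0.03,0,80],[0,0,0.03,0,80],[0,0,0.03,0,80],[0,0,0.02,0,80],[0,0,0.01,0,80],[0,0,0,0,80],[0,0,0,0,80]]'
python3 - <<'E'
from h import *
st(); c=cam("wrist"); im=read_camera("wrist"); cv2.imwrite("pics/w14.png",im[:,:,::-1]);
sil("wrist","level",.053,c)
to(.5505,-.139,.039,97.2)
E
```

```text
t: 27.4
tool_pos: [0.5506, -0.139, 0.121]
orientation: [-2.074, -2.359, 0.0]
force: [0.5, -0.7, 1.1]
opening: 0.0636
t 27.40 pos [ 0.5506 -0.139   0.121 ] xyaw 97.35 tilt [-0.0001  0.    ] q6 -0.47 F [ 0.48 -0.72  1.1 ] open 0.0636
wrist level conf 0.85 pix [324.7, 174.4] n 10576 rect c (0.5468 -0.1129) wh 0.0240 0.1750 ang 7.3
t 27.50 pos [ 0.5518 -0.1394  0.1228] xyaw 97.38 tilt [ 0.003 -0.001] q6 -0.47 F [0.51 0.53 0.23] open 0.0640
to (0.5505, -0.139, 0.039, 97.2) twist 0.0032 shift(after twist) [ 0.0007 -0.0015  0.0838] norm 0.084
```

View pics/w14.png

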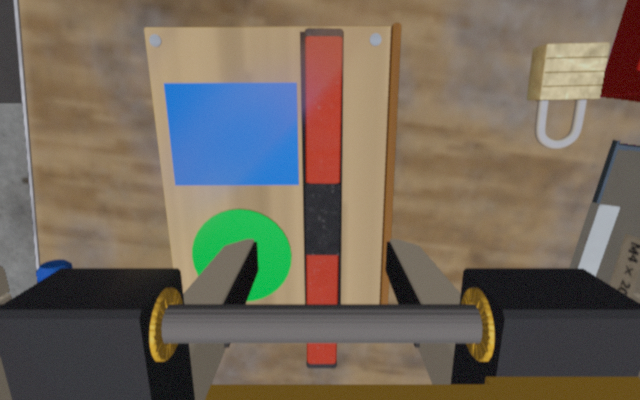

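The level lies straight between the fingers (column 322), its ends at rows about 30 and 367. I work out its middle.

Run:
```python
from h import *
c=cam("wrist")
P=ray("wrist",[[323,30],[321.5,367],[322,184],[322,254]],.053,c); print(P.round(4),P[:2].mean(0),P[2:].mean(0),np.linalg.norm(P[0]-P[1]))
```

```text
[[ 0.5379 -0.0273  0.053 ]
 [ 0.5662 -0.2538  0.053 ]
 [ 0.5488 -0.1167  0.053 ]
 [ 0.555  -0.1645  0.053 ]] [ 0.55200932 -0.14055011  0.053     ] [ 0.55191287 -0.14059618  0.053     ] 0.22834634966431258
```

```bash
python3 -m creep '[[-0.001,-0.0005,0.015,0,80],[0,0,0.02,0,80],[0,0,0.02,0,80],[0,0,0.018,0,80],[0,0,0.01,0,80],[0,0,0,0,80],[0,0,0,0,120],[0,0,0,0,160],[0,0,0,0,200],[0,0,0,0,220],[0,0,0,0,220],[0,0,0,0,220]]' 30
python3 -m creep '[[0,0,0,0,220],[0,0,0,0,220],[0,0,0,0,220],[0,0,0,0,220]]'
```

```text
t: 28.5
tool_pos: [0.5504, -0.1401, 0.0381]
orientation: [2.072, 2.36, 0.0]
force: [0.0, -0.0, 0.3]
opening: 0.0283
t: 28.83
tool_pos: [0.5503, -0.14, 0.0379]
orientation: [2.073, 2.36, 0.0]
force: [0.1, 0.6, 2.2]
opening: 0.0217
```

```bash
python3 -m creep '[[0,0,-0.003,0,220],[0,0,-0.008,0,220],[0,0,-0.015,0,220],[0,0,-0.02,0,220],[0,0,-0.02,0,220],[0,0,-0.01,0,220],[0,0,0,0,220],[0,0,0,0,220]]'
python3 - <<'E'
from h import *
c=cam("wrist"); st(); im=read_camera("wrist"); cv2.imwrite("pics/w15.png",im[:,:,::-1]);im=read_camera("side"); cv2.imwrite("pics/s15.png",im[:,:,::-1])
to(.478,-.4118,.16,98.2)
E
```

```text
t: 29.5
tool_pos: [0.5503, -0.1401, 0.1138]
orientation: [2.072, 2.36, 0.001]
force: [0.1, 1.1, -3.5]
opening: 0.0215
t 29.50 pos [ 0.5503 -0.1401  0.1138] xyaw 97.42 tilt [ 0.001  -0.0003] q6 -0.47 F [ 0.1   1.09 -3.53] open 0.0215
t 29.60 pos [ 0.5491 -0.1396  0.112 ] xyaw 97.43 tilt [-0.0021  0.0008] q6 -0.47 F [ 0.15  0.7  -3.67] open 0.0215
to (0.478, -0.4118, 0.16, 98.2) twist -0.0135 shift(after twist) [-0.2592 -0.1093 -0.0481] norm 0.285
```

View pics/w15.png

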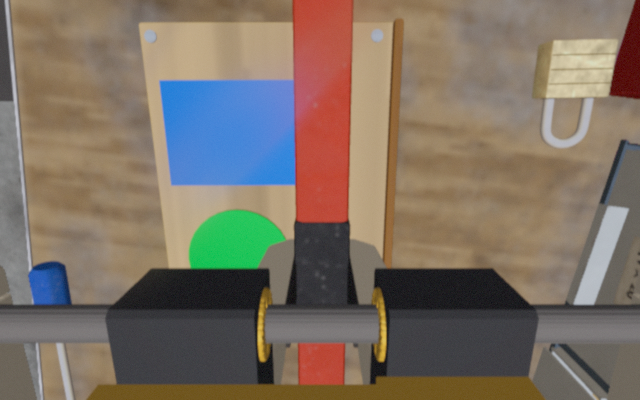

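View pics/s15.png

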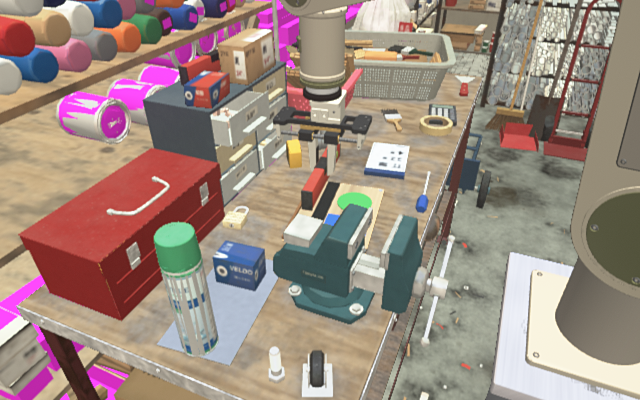

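The level is gripped at its black middle and hangs level. I carry it to the pad.

```bash
python3 -m creep '[[0,0,-0.02,-0.015,220],[-0.01,-0.004,-0.02,0,220],[-0.02,-0.0085,-0.01,0,220],[-0.028,-0.0117,0,0,220],[-0.028,-0.0117,0,0,220],[-0.028,-0.0117,0,0,220],[-0.028,-0.0117,0,0,220],[-0.028,-0.0117,0,0,220],[-0.028,-0.0117,0,0,220],[-0.028,-0.0117,0,0,220],[-0.02,-0.0085,0,0,220],[-0.01,-0.004,0,0,220]]'
python3 -m creep '[[-0.005,-0.0035,0,0,220],[0,0,0,0,220],[0,0,0,0,220],[0,0,0,0,220]]'
python3 - <<'E'
from h import *
c=cam("wrist"); st(); im=read_camera("wrist"); cv2.imwrite("pics/w16.png",im[:,:,::-1]);im=read_camera("side"); cv2.imwrite("pics/s16.png",im[:,:,::-1])
to(.4775,-.4135,.043,98.3)
# expected outline of pad with assumed centre
a=np.radians(8.3); X=np.array([np.cos(a),np.sin(a)]);Y=np.array([-np.sin(a),np.cos(a)])
for sx in(-1,1):
  for sy in(-1,1):
    q=np.r_[np.array([.4775,-.4135])+X*sx*.051+Y*sy*.08,.012]; print(sx,sy,proj("wrist",q,c).round(1))
E
```

```text
t: 30.6
tool_pos: [0.4792, -0.4108, 0.1614]
orientation: [-2.056, -2.372, 0.001]
force: [0.6, -0.1, -2.6]
opening: 0.0217
t: 30.93
tool_pos: [0.4789, -0.4127, 0.1632]
orientation: [-2.053, -2.377, -0.001]
force: [0.3, 0.1, -2.7]
opening: 0.0219
t 30.93 pos [ 0.4789 -0.4127  0.1632] xyaw 98.35 tilt [-0.0002  0.0009] q6 -0.94 F [ 0.25  0.09 -2.66] open 0.0219
t 31.03 pos [ 0.4791 -0.4129  0.1636] xyaw 98.37 tilt [0.0001 0.0002] q6 -0.94 F [-0.35 -0.26 -1.81] open 0.0217
to (0.4775, -0.4135, 0.043, 98.3) twist 0.0013 shift(after twist) [-0.0004 -0.0016  0.1206] norm 0.121
-1 -1 [[265.8 274.6]]
-1 1 [[257.9  95.5]]
1 -1 [[375.2 274.6]]
1 1 [[382.9  95.5]]
```

View pics/w16.png

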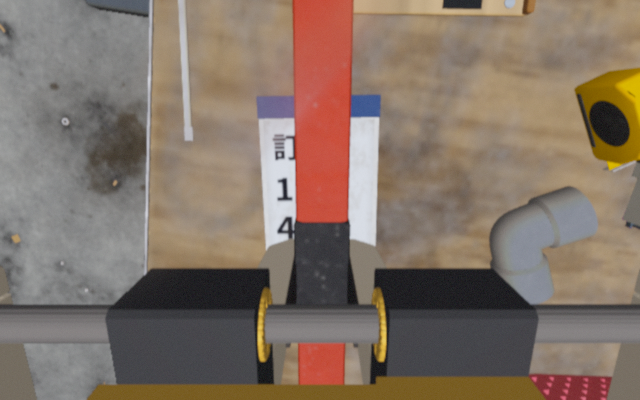

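View pics/s16.png

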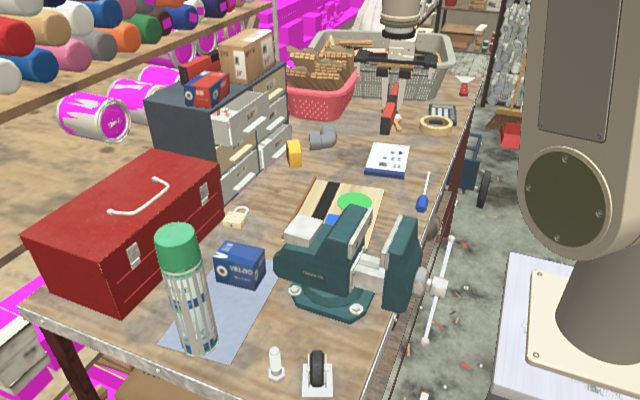

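The pad's corners appear at (257,96) and (381,96) against a predicted (258,96) and (383,96), so the centre is confirmed. Lowering now.

```bash
python3 -m creep '[[0,-0.002,0.01,0,220],[0,0,0.02,0,220],[0,0,0.025,0,220],[0,0,0.025,0,220],[0,0,0.02,0,220],[0,0,0.01,0,220],[0,0,0.005,0,220],[0,0,0.002,0,220],[0,0,0,0,220],[0,0,0,0,220]]'
python3 -m creep '[[0,0,0.001,0,220],[0,0,0.001,0,220],[0,0,0.001,0,220],[0,0,0,0,220],[0,0,0,0,220]]'
```

```text
t: 31.87
tool_pos: [0.4773, -0.4152, 0.0481]
orientation: [2.053, 2.374, -0.0]
force: [0.0, -0.4, -2.1]
opening: 0.0214
t: 32.28
tool_pos: [0.4764, -0.4145, 0.0436]
orientation: [2.055, 2.376, -0.0]
force: [0.3, -0.7, -2.6]
opening: 0.0214
```

```bash
python3 -m creep '[[0,0,0.001,0,220],[0,0,0.0005,0,220],[0,0,0,0,220],[0,0,0,0,220],[0,0,0,0,220]]'
```

```text
t: 32.7
tool_pos: [0.4765, -0.4145, 0.0421]
orientation: [2.055, 2.376, 0.0]
force: [0.0, -0.6, -1.7]
opening: 0.022
```

```bash
python3 -m creep '[[0,0,0.0008,0,220],[0,0,0,0,220],[0,0,0,0,220],[0,0,0,0,205],[0,0,0,0,190],[0,0,0,0,160],[0,0,0,0,120],[0,0,0,0,80],[0,0,0,0,80],[0,0,0,0,80],[0,0,0,0,80]]'
python3 -m creep '[[0,0,-0.008,0,80],[0,0,-0.015,0,80],[0,0,-0.025,0,80],[0,0,-0.03,0,60],[0,0,-0.03,0,0],[0,0,-0.03,0,0],[0,0,-0.03,0,0],[0,0,-0.03,0,0],[0,0,-0.03,0,0],[0,0,-0.02,0,0],[0,0,0,0,0],[0,0,0,0,0]]'
python3 - <<'E'
from h import *
st(); c=cam("wrist"); im=read_camera("wrist"); cv2.imwrite("pics/w17.png",im[:,:,::-1]);im=read_camera("side"); cv2.imwrite("pics/s17.png",im[:,:,::-1])
sil("wrist","level",.057,c); sil("wrist","order_pad",.012,c)
to(.52,.11,.32,5.2)
E
```

```text
t: 33.62
tool_pos: [0.4765, -0.4145, 0.0412]
orientation: [-2.055, -2.376, 0.0]
force: [0.1, 0.4, 0.1]
opening: 0.0592
t: 34.62
tool_pos: [0.4771, -0.4151, 0.2918]
orientation: [2.052, 2.373, -0.001]
force: [-0.0, -0.7, -0.8]
opening: 0.0932
t 34.62 pos [ 0.4771 -0.4151  0.2918] xyaw 98.29 tilt [ 0.0029 -0.003 ] q6 -0.94 F [-0.01 -0.74 -0.8 ] open 0.0932
wrist level conf 0.93 pix [318.5, 158.8] n 4248 rect c (0.4756 -0.4133) wh 0.0233 0.2282 ang 8.3
wrist order_pad conf 0.90 pix [334.2, 159.3] n 8043 rect c (0.5066 -0.4084) wh 0.0395 0.1600 ang 8.6
t 34.82 pos [ 0.4759 -0.4138  0.2872] xyaw 98.28 tilt [-0.0022  0.0023] q6 -0.94 F [0.89 0.3  0.49] open 0.0929
to (0.52, 0.11, 0.32, 5.2) twist 1.6246 shift(after twist) [ 0.0914 -0.5178 -0.0317] norm 0.527
```

View pics/w17.png

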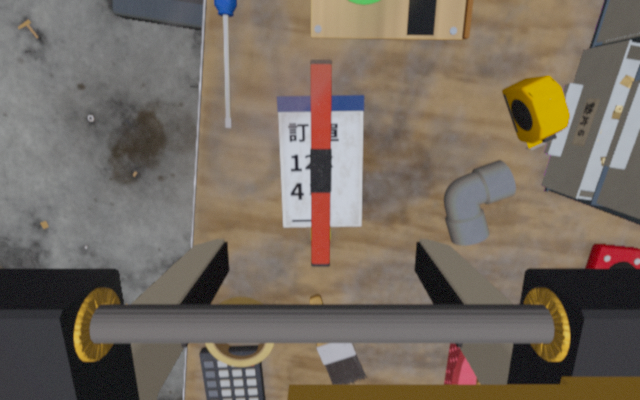

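View pics/s17.png

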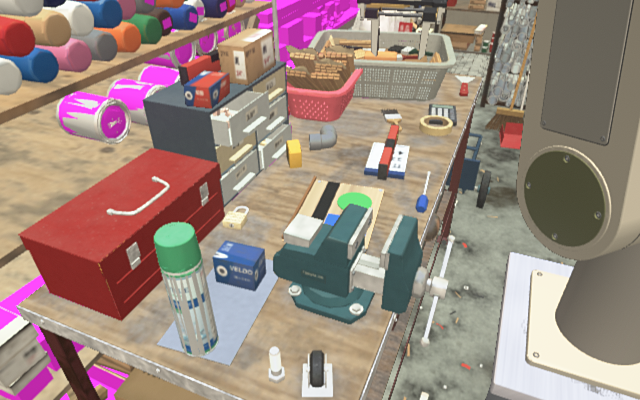

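The level stands on the pad at (0.4756,-0.4133), with equal overhang (rows 61–265 around the pad's 96–227). Now back to the box, twisting first.

```bash
python3 -m creep '[[0,0,-0.01,0.12,0],[0,0,-0.01,0.12,0],[0,0,-0.01,0.12,0],[0,0,0,0.12,0],[0,0,0,0.12,0],[0,0,0,0.12,0],[0,0,0,0.12,0],[0,0,0,0.12,0],[0,0,0,0.12,0],[0,0,0,0.12,0],[0,0,0,0.12,0],[0,0,0,0.12,0]]'
python3 -m creep '[[0,0,0,0.12,0],[0,0,0,0.0646,0],[0,0,0,0,0],[0,0,0,0,0]]'
python3 - <<'E'
from h import *
to(.6051,.1167,.32,5.2)
E
```

```text
t: 35.82
tool_pos: [0.4761, -0.414, 0.3174]
orientation: [-3.111, -0.422, 0.003]
force: [1.0, 0.0, -0.4]
opening: 0.0931
t: 36.15
tool_pos: [0.4761, -0.4142, 0.3179]
orientation: [-3.137, -0.146, 0.002]
force: [0.2, 0.6, 0.1]
opening: 0.0928
t 36.15 pos [ 0.4761 -0.4142  0.3179] xyaw 5.34 tilt [-0.0015  0.0015] q6 0.68 F [0.2  0.61 0.1 ] open 0.0928
to (0.6051, 0.1167, 0.32, 5.2) twist 0.0024 shift(after twist) [ 0.1765 -0.517  -0.0015] norm 0.546
```

```bash
python3 -m creep '[[0.011,-0.0323,0,0.0024,0],[0.011,-0.0323,0,0,0],[0.011,-0.0323,0,0,0],[0.011,-0.0323,0,0,0],[0.011,-0.0323,0,0,0],[0.011,-0.0323,0,0,0],[0.011,-0.0323,0,0,0],[0.011,-0.0323,0,0,0],[0.011,-0.0323,0,0,0],[0.011,-0.0323,0,0,0],[0.011,-0.0323,0,0,0],[0.011,-0.0323,0,0,0]]'
python3 -m creep '[[0.011,-0.0323,0,0,0],[0.011,-0.0323,0,0,0],[0.011,-0.0323,0,0,0],[0.0115,-0.0325,0,0,0],[0,0,0,0,0],[0,0,0,0,0],[0,0,0,0,0]]'
python3 - <<'E'
from h import *
c=cam("wrist"); im=read_camera("wrist"); cv2.imwrite("pics/w18.png",im[:,:,::-1]);
sil("wrist","screw_box",.063,c); to(.6051,.1167,.036,5.2)
E
```

```text
t: 37.15
tool_pos: [0.5735, -0.015, 0.3188]
orientation: [-3.138, -0.143, 0.001]
force: [0.0, 0.1, 0.4]
opening: 0.0932
t: 37.73
tool_pos: [0.6063, 0.116, 0.3186]
orientation: [3.138, 0.142, -0.002]
force: [-0.7, -0.3, 0.9]
opening: 0.0932
wrist screw_box conf 0.91 pix [318.6, 167.5] n 3070 rect c (0.6087 0.1150) wh 0.0837 0.0494 ang 5.1
t 37.83 pos [0.6064 0.115  0.3191] xyaw 5.05 tilt [-0.0004 -0.0004] q6 1.59 F [ 0.11 -0.21 -0.07] open 0.0930
to (0.6051, 0.1167, 0.036, 5.2) twist -0.0026 shift(after twist) [-0.001  -0.0019  0.2831] norm 0.283
```

View pics/w18.png

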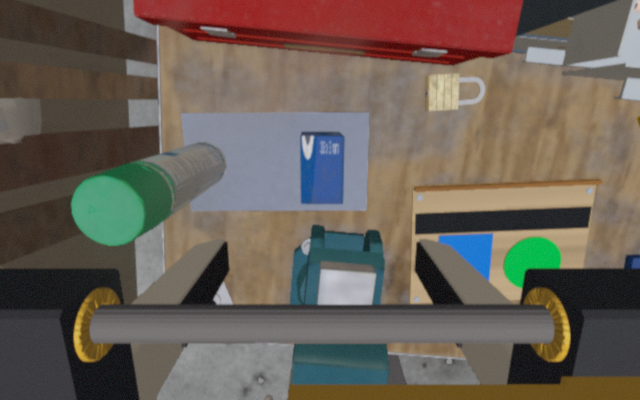

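The box and can are where I left them, with the box at (322,168). I descend and grip.

```bash
python3 -m creep '[[-0.001,-0.0019,0.015,-0.0026,0],[0,0,0.03,0,0],[0,0,0.035,0,0],[0,0,0.035,0,0],[0,0,0.035,0,0],[0,0,0.035,0,0],[0,0,0.03,0,0],[0,0,0.03,0,0],[0,0,0.02,0,0],[0,0,0.012,0,0],[0,0,0.0055,0,0],[0,0,0,0,0]]'
python3 -m creep '[[0,0,0,0,0],[0,0,0,0,80],[0,0,0,0,140],[0,0,0,0,180],[0,0,0,0,180],[0,0,0,0,180],[0,0,0,0,180],[0,0,0,0,180]]' 25
python3 -m creep '[[0,0,-0.005,0,180],[0,0,-0.015,0,180],[0,0,-0.03,0,180],[0,0,-0.03,0,180],[0,0,-0.03,0,180],[0,0,-0.03,0,180],[0,0,-0.03,0,180],[0,0,-0.03,0,180],[0,0,-0.03,0,180],[0,0,-0.02,0,180],[0,0,0,0,180],[0,0,0,0,180]]'
python3 - <<'E'
from h import *
to(.4792,-.0977,.285,7.5)
im=read_camera("side"); cv2.imwrite("pics/s19.png",im[:,:,::-1])
E
```

```text
t: 38.83
tool_pos: [0.6049, 0.1171, 0.036]
orientation: [3.138, 0.142, -0.002]
force: [0.5, 1.2, 0.3]
opening: 0.0927
t: 39.5
tool_pos: [0.6055, 0.1179, 0.0369]
orientation: [3.138, 0.143, 0.0]
force: [-1.3, 0.9, 0.8]
opening: 0.0519
t: 40.5
tool_pos: [0.6058, 0.118, 0.2873]
orientation: [-3.138, -0.143, -0.003]
force: [-1.1, 0.0, -4.9]
opening: 0.052
t 40.50 pos [0.6058 0.118  0.2873] xyaw 5.21 tilt [0.0019 0.0003] q6 1.59 F [-1.05  0.02 -4.87] open 0.0520
to (0.4792, -0.0977, 0.285, 7.5) twist -0.0399 shift(after twist) [-0.1537  0.1974  0.0021] norm 0.250
```

View pics/s19.png

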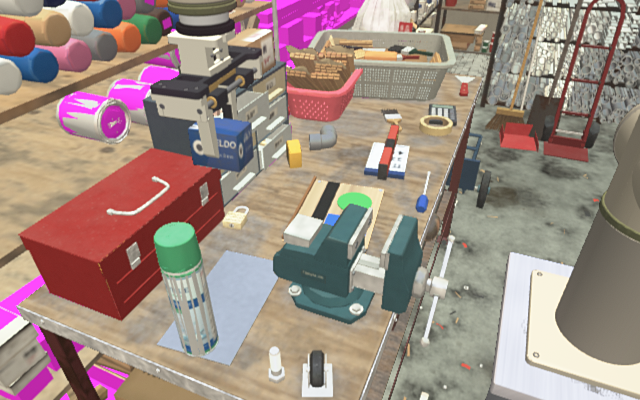

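```bash
python3 -m creep '[[-0.01,0.013,0,-0.04,180],[-0.02,0.026,0,0,180],[-0.02,0.026,0,0,180],[-0.02,0.026,0,0,180],[-0.02,0.026,0,0,180],[-0.02,0.026,0,0,180],[-0.02,0.026,0,0,180],[-0.016,0.02,0,0,180],[-0.008,0.0085,0,0,180],[0,0,0,0,180],[0,0,0,0,180],[0,0,0,0,180]]'
python3 - <<'E'
from h import *
to(.4792,-.0977,.041,7.5); c=cam("wrist"); im=read_camera("wrist"); cv2.imwrite("pics/w20.png",im[:,:,::-1]);
E
```

```text
t: 41.55
tool_pos: [0.4779, -0.0967, 0.2855]
orientation: [-3.134, -0.206, 0.002]
force: [0.0, -0.0, -4.3]
opening: 0.0519
t 41.55 pos [ 0.4779 -0.0967  0.2855] xyaw 7.53 tilt [-0.0016  0.0012] q6 1.13 F [ 0.03 -0.03 -4.25] open 0.0519
to (0.4792, -0.0977, 0.041, 7.5) twist 0.0006 shift(after twist) [0.0015 0.0015 0.2445] norm 0.244
```

View pics/w20.png

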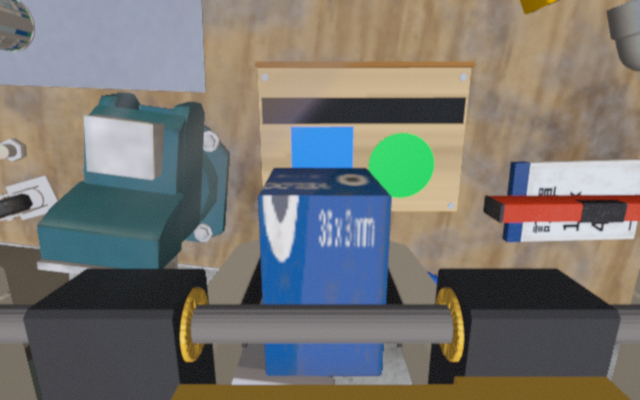

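```bash
python3 -m creep '[[0.0015,0.0015,0.015,0,180],[0,0,0.025,0,180],[0,0,0.03,0,180],[0,0,0.03,0,180],[0,0,0.03,0,180],[0,0,0.03,0,180],[0,0,0.025,0,180],[0,0,0.02,0,180],[0,0,0.015,0,180],[0,0,0.01,0,180],[0,0,0.005,0,180],[0,0,0,0,180]]'
python3 -m creep '[[0,0,0.002,0,180],[0,0,0.0015,0,180],[0,0,0,0,180],[0,0,0,0,180],[0,0,0,0,180]]'
python3 - <<'E'
from h import *
to(.4792,-.0977,.042,7.5); c=cam("wrist"); im=read_camera("wrist"); cv2.imwrite("pics/w21.png",im[:,:,::-1]);
E
```

```text
t: 42.6
tool_pos: [0.4792, -0.0981, 0.0507]
orientation: [-3.134, -0.207, 0.003]
force: [0.2, 0.2, -3.5]
opening: 0.0517
t: 43.02
tool_pos: [0.4801, -0.0991, 0.0489]
orientation: [3.134, 0.205, 0.002]
force: [-0.3, 0.3, -3.1]
opening: 0.0515
t 43.02 pos [ 0.4801 -0.0991  0.0489] xyaw 7.50 tilt [ 0.0011 -0.0003] q6 1.13 F [-0.32  0.28 -3.06] open 0.0515
to (0.4792, -0.0977, 0.042, 7.5) twist -0.0001 shift(after twist) [-0.0007 -0.0015  0.0069] norm 0.007
```

View pics/w21.png

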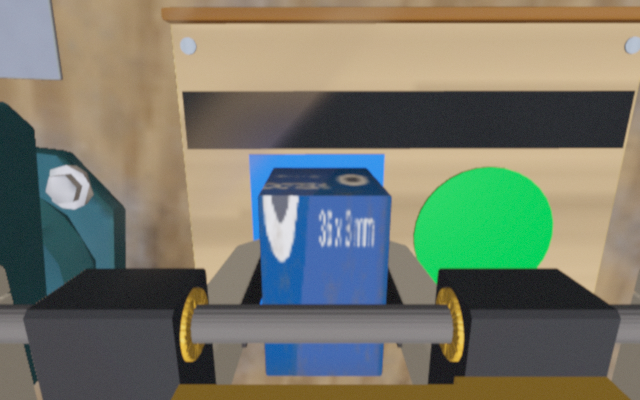

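```bash
python3 -m creep '[[-0.0007,-0.0015,0.002,0,180],[0,0,0.002,0,180],[0,0,0.002,0,180],[0,0,0,0,180],[0,0,0,0,180]]'
```

```text
t: 43.48
tool_pos: [0.4786, -0.0975, 0.042]
orientation: [-3.135, -0.206, 0.001]
force: [-0.2, 0.1, -4.1]
opening: 0.0518
```

```bash
python3 -m creep '[[0,0,0.0005,0,180],[0,0,0.0005,0,180],[0,0,0,0,180],[0,0,0,0,180],[0,0,0,0,180]]'
```

```text
t: 43.9
tool_pos: [0.4789, -0.0976, 0.0418]
orientation: [3.135, 0.206, 0.0]
force: [-4.9, 1.0, 6.2]
opening: 0.0516
```

Contact with the plate is felt (Fz +6 N). Releasing.

```bash
python3 -m creep '[[0,0,0,0,140],[0,0,0,0,100],[0,0,0,0,50],[0,0,0,0,0],[0,0,0,0,0],[0,0,0,0,0],[0,0,0,0,0],[0,0,0,0,0]]'
python3 -m creep '[[0,0,-0.01,0,0],[0,0,-0.02,0,0],[0,0,-0.03,0,0],[0,0,-0.03,0,0],[0,0,-0.035,0,0],[0,0,-0.035,0,0],[0,0,-0.035,0,0],[0,0,-0.035,0,0],[0,0,-0.035,0,0],[-0.02,0,-0.03,0,0],[-0.02,0,-0.02,0,0],[0,0,0,0,0]]'
python3 -m creep '[[0,0,0,0,0],[0,0,0,0,0]]'
python3 - <<'E'
from h import *
st(); c=cam("wrist"); im=read_camera("wrist"); cv2.imwrite("pics/w22.png",im[:,:,::-1]);
for k,z in (("screw_box",.068),("green_disc",.008),("blue_plate",.008)): sil("wrist",k,z,c)
to(.5904,.2695,.38,5.3)
E
```

```text
t: 44.57
tool_pos: [0.4788, -0.0975, 0.0412]
orientation: [3.135, 0.206, 0.0]
force: [-0.3, 0.2, 0.2]
opening: 0.0903
t: 45.57
tool_pos: [0.4386, -0.1035, 0.3634]
orientation: [3.131, 0.205, 0.013]
force: [0.4, -0.4, 0.5]
opening: 0.0932
t: 45.73
tool_pos: [0.439, -0.1027, 0.356]
orientation: [-3.135, -0.205, -0.0]
force: [-0.2, -0.8, -0.7]
opening: 0.0931
t 45.73 pos [ 0.439  -0.1027  0.356 ] xyaw 7.49 tilt [0.0002 0.0001] q6 1.10 F [-0.22 -0.8  -0.67] open 0.0931
wrist screw_box conf 0.63 pix [319.5, 130.7] n 2780 rect c (0.4799 -0.1000) wh 0.0824 0.0512 ang 8.1
wrist green_disc conf 0.78 pix [389.5, 132.0] n 2740 rect c (0.4928 -0.1930) wh 0.0790 0.0789 ang 53.6
wrist blue_plate conf 0.78 pix [300.0, 124.1] n 1100 rect c (0.4807 -0.0979) wh 0.0928 0.0747 ang 7.4
t 45.93 pos [ 0.4389 -0.1025  0.3547] xyaw 7.52 tilt [-0.0026  0.001 ] q6 1.10 F [0.88 0.23 0.11] open 0.0935
to (0.5904, 0.2695, 0.38, 5.3) twist 0.0388 shift(after twist) [ 0.1852 -0.3564 -0.0253] norm 0.402
```

View pics/w22.png

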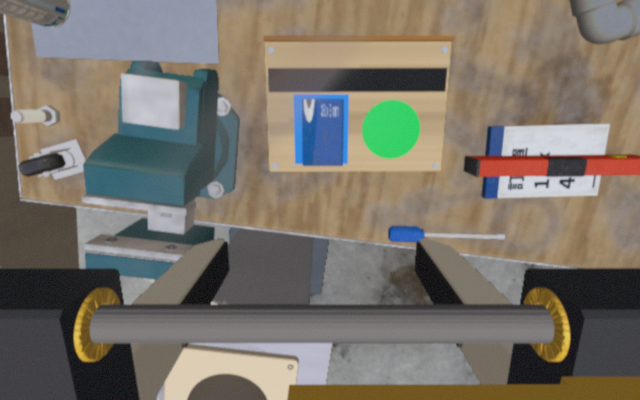

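The box sits squarely on the plate, about 2 mm from its centre. Now the can.

```bash
python3 -m creep '[[0.0154,-0.0297,-0.004,0.039,0],[0.0154,-0.0297,-0.004,0,0],[0.0154,-0.0297,-0.004,0,0],[0.0154,-0.0297,-0.004,0,0],[0.0154,-0.0297,-0.004,0,0],[0.0154,-0.0297,-0.004,0,0],[0.0154,-0.0297,0,0,0],[0.0154,-0.0297,0,0,0],[0.0154,-0.0297,0,0,0],[0.0154,-0.0297,0,0,0],[0.0154,-0.0297,0,0,0],[0.0158,-0.0297,0,0,0]]'
python3 -m creep '[[0,0,0,0,0],[0,0,0,0,0],[0,0,0,0,0]]'
python3 - <<'E'
from h import *
to(.5904,.2695,.196,5.3); c=cam("wrist"); im=read_camera("wrist"); cv2.imwrite("pics/w23.png",im[:,:,::-1]);
print(proj("wrist",[[.5904,.2695,.228]],c))
E
```

```text
t: 46.93
tool_pos: [0.5897, 0.2715, 0.3786]
orientation: [3.138, 0.145, -0.003]
force: [-0.3, -0.1, 0.8]
opening: 0.0931
t: 47.18
tool_pos: [0.5893, 0.2695, 0.3789]
orientation: [3.137, 0.145, -0.003]
force: [0.3, 0.5, 0.1]
opening: 0.093
t 47.18 pos [0.5893 0.2695 0.3789] xyaw 5.30 tilt [-0.002  -0.0011] q6 1.83 F [0.29 0.49 0.07] open 0.0930
to (0.5904, 0.2695, 0.196, 5.3) twist 0.0001 shift(after twist) [ 1.400e-03 -1.000e-04  1.829e-01] norm 0.183
[[320.2910597  189.31653326]]
```

View pics/w23.png

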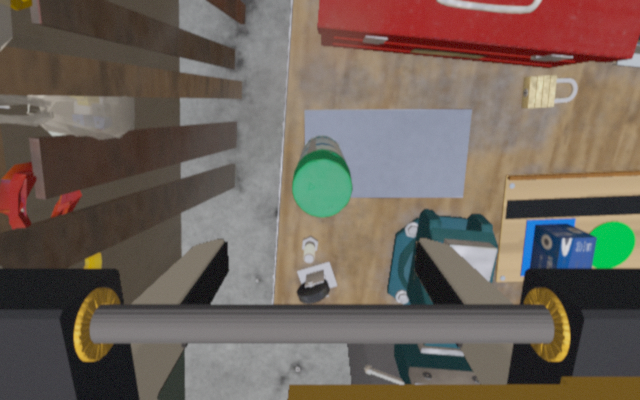

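The cap centre is at (322,186) against a predicted (320,189). I descend and grip.

```bash
python3 -m creep '[[0.0014,0,0.015,0,0],[0,0,0.025,0,0],[0,0,0.03,0,0],[0,0,0.03,0,0],[0,0,0.03,0,0],[0,0,0.025,0,0],[0,0,0.015,0,0],[0,0,0.01,0,0],[0,0,0.003,0,0],[0,0,0,0,0],[0,0,0,0,0],[0,0,0,0,60]]' 20
python3 -m creep '[[0,0,0,0,120],[0,0,0,0,160],[0,0,0,0,160],[0,0,0,0,160],[0,0,0,0,160],[0,0,0,0,160],[0,0,0,0,160],[0,0,0,0,160]]' 25
python3 -m creep '[[0,0,-0.005,0,160],[0,0,-0.015,0,160],[0,0,-0.02,0,160],[0,0,-0.025,0,160],[0,0,-0.025,0,160],[0,0,-0.025,0,160],[0,0,-0.025,0,160],[0,0,-0.025,0,160],[0,0,-0.02,0,160],[0,0,-0.01,0,160],[0,0,0,0,160],[0,0,0,0,160]]'
python3 - <<'E'
from h import *
to(.4929,-.193,.39,5.3)
im=read_camera("side"); cv2.imwrite("pics/s24.png",im[:,:,::-1])
E
```

```text
t: 48.23
tool_pos: [0.5919, 0.2699, 0.1994]
orientation: [-3.137, -0.144, -0.005]
force: [0.6, -1.1, 0.2]
opening: 0.0895
t: 48.9
tool_pos: [0.591, 0.2697, 0.1973]
orientation: [3.138, 0.144, 0.0]
force: [-0.5, -0.5, 1.8]
opening: 0.0564
t: 49.9
tool_pos: [0.591, 0.2698, 0.3917]
orientation: [3.138, 0.145, -0.0]
force: [-0.4, -0.1, -4.0]
opening: 0.0565
t 49.90 pos [0.591  0.2698 0.3917] xyaw 5.27 tilt [-0.0002 -0.0001] q6 1.83 F [-0.39 -0.07 -4.02] open 0.0565
to (0.4929, -0.193, 0.39, 5.3) twist -0.0005 shift(after twist) [-0.1404  0.4518  0.0017] norm 0.473
```

View pics/s24.png

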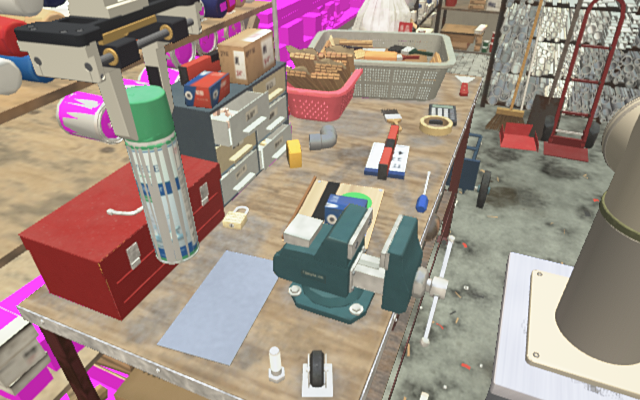

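```bash
python3 -m creep '[[-0.005,0.015,0,0,160],[-0.008,0.026,0,0,160],[-0.0087,0.028,0,0,160],[-0.0087,0.028,0,0,160],[-0.0087,0.028,0,0,160],[-0.0087,0.028,0,0,160],[-0.0087,0.028,0,0,160],[-0.0087,0.028,0,0,160],[-0.0087,0.028,0,0,160],[-0.0087,0.028,0,0,160],[-0.0087,0.028,0,0,160],[-0.0087,0.028,0,0,160]]'
python3 -m creep '[[-0.0087,0.028,0,0,160],[-0.0087,0.028,0,0,160],[-0.0087,0.028,0,0,160],[-0.008,0.025,0,0,160],[-0.0055,0.018,0,0,160],[0,0,0,0,160],[0,0,0,0,160],[0,0,0,0,160],[0,0,0,0,160]]'
python3 - <<'E'
from h import *
to(.4929,-.193,.24,5.3)
E
```

```text
t: 50.95
tool_pos: [0.5197, -0.0602, 0.3897]
orientation: [-3.137, -0.145, 0.005]
force: [0.5, -1.0, -3.1]
opening: 0.0563
t: 51.7
tool_pos: [0.4931, -0.1882, 0.3914]
orientation: [-3.137, -0.146, 0.002]
force: [0.3, -0.4, -3.0]
opening: 0.056
t 51.70 pos [ 0.4931 -0.1882  0.3914] xyaw 5.33 tilt [-0.0012  0.0009] q6 1.02 F [ 0.26 -0.42 -3.  ] open 0.0560
to (0.4929, -0.193, 0.24, 5.3) twist 0.0005 shift(after twist) [-0.0005  0.0049  0.1514] norm 0.151
```

```bash
python3 -m creep '[[0,0.003,0.01,0,160],[0,0.0019,0.02,0,160],[0,0,0.025,0,160],[0,0,0.025,0,160],[0,0,0.025,0,160],[0,0,0.025,0,160],[0,0,0.02,0,160],[0,0,0.015,0,160],[0,0,0.01,0,160],[0,0,0.003,0,160],[0,0,0,0,160],[0,0,0,0,160]]'
python3 - <<'E'
from h import *
to(.4929,-.193,.202,5.3); c=cam("wrist"); im=read_camera("wrist"); cv2.imwrite("pics/w25.png",im[:,:,::-1]);im=read_camera("side"); cv2.imwrite("pics/s25.png",im[60:260,200:520,::-1].repeat(2,0).repeat(2,1))
E
```

```text
t: 52.7
tool_pos: [0.494, -0.1941, 0.2151]
orientation: [3.138, 0.145, 0.002]
force: [-0.2, -0.3, -2.6]
opening: 0.0564
t 52.70 pos [ 0.494  -0.1941  0.2151] xyaw 5.29 tilt [ 0.0011 -0.0005] q6 1.01 F [-0.18 -0.29 -2.57] open 0.0564
to (0.4929, -0.193, 0.202, 5.3) twist -0.0001 shift(after twist) [-0.001  -0.0012  0.0131] norm 0.013
```

View pics/w25.png

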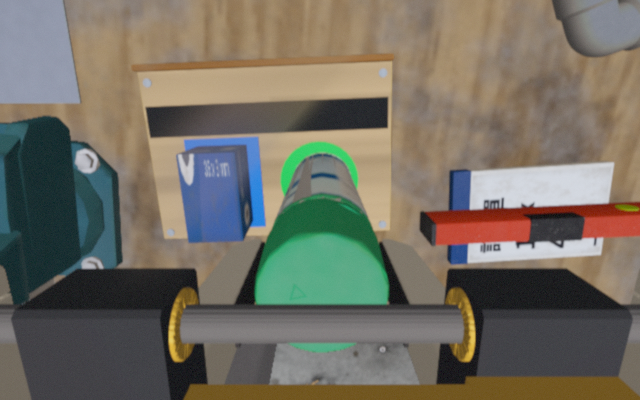

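View pics/s25.png

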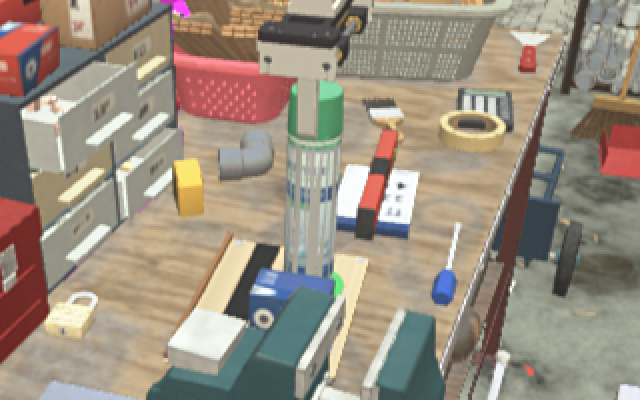

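The can is above the disc, centred on it left to right (disc columns 282–358, can foot about 321), and still upright. I do the final lowering.

```bash
python3 -m creep '[[-0.001,-0.0012,0.003,0,160],[0,0,0.003,0,160],[0,0,0.003,0,160],[0,0,0.002,0,160],[0,0,0,0,160],[0,0,0,0,160],[0,0,0,0,160]]'
```

```text
t: 53.38
tool_pos: [0.4924, -0.193, 0.2033]
orientation: [-3.138, -0.144, -0.0]
force: [0.3, -0.1, -3.6]
opening: 0.0562
```

```bash
python3 -m creep '[[0,0,0.001,0,160],[0,0,0.0005,0,160],[0,0,0,0,160],[0,0,0,0,160],[0,0,0,0,160]]'
```

```text
t: 53.8
tool_pos: [0.4927, -0.1931, 0.2023]
orientation: [3.138, 0.145, 0.001]
force: [0.2, 0.1, 1.7]
opening: 0.0564
```

Contact (Fz +1.7 N). Releasing slowly and backing away upward.

```bash
python3 -m creep '[[0,0,0,0,130],[0,0,0,0,100],[0,0,0,0,50],[0,0,0,0,0],[0,0,0,0,0],[0,0,0,0,0],[0,0,0,0,0],[0,0,0,0,0]]'
python3 -m creep '[[0,0,-0.01,0,0],[0,0,-0.02,0,0],[0,0,-0.03,0,0],[0,0,-0.03,0,0],[0,0,-0.03,0,0],[0,0,-0.03,0,0],[-0.02,0,-0.01,0,0],[-0.03,0,0,0,0],[-0.02,0,0,0,0],[0,0,0,0,0],[0,0,0,0,0],[0,0,0,0,0]]'
python3 - <<'E'
from h import *
st(); c=cam("wrist"); im=read_camera("wrist"); cv2.imwrite("pics/w26.png",im[:,:,::-1]);
for k,z in (("screw_box",.068),("spray_can",.233),("blue_plate",.008),("level",.057)): sil("wrist",k,z,c)
im=read_camera("side"); cv2.imwrite("pics/s26.png",im[:,:,::-1]); st()
print(proj("wrist",[[.4929,-.193,.233],[.4929,-.193,.008]],c))
E
```

```text
t: 54.47
tool_pos: [0.4924, -0.1929, 0.2016]
orientation: [-3.138, -0.144, 0.0]
force: [0.5, 1.2, -0.9]
opening: 0.0908
t: 55.47
tool_pos: [0.423, -0.1994, 0.3623]
orientation: [3.138, 0.144, 0.002]
force: [-0.1, -0.5, -0.1]
opening: 0.0931
t 55.47 pos [ 0.423  -0.1994  0.3623] xyaw 5.25 tilt [ 0.001  -0.0003] q6 0.93 F [-0.07 -0.47 -0.09] open 0.0931
wrist screw_box conf 0.59 pix [243.6, 112.7] n 3155 rect c (0.4801 -0.1027) wh 0.0798 0.0577 ang 7.4
wrist spray_can conf 0.58 pix [319.7, 105.0] n 3763 rect c (0.4929 -0.1941) wh 0.0521 0.0509 ang 45.9
wrist blue_plate conf 0.94 pix [269.5, 107.4] n 741 rect c (0.4810 -0.1067) wh 0.0940 0.0562 ang 7.8
wrist level conf 0.88 pix [487.9, 135.2] n 3719 rect c (0.4773 -0.4093) wh 0.0264 0.2370 ang 8.1
t 55.77 pos [ 0.423  -0.1993  0.3614] xyaw 5.30 tilt [-0.0007  0.0005] q6 0.93 F [-0.67  0.73  0.46] open 0.0928
[[320.08027784 108.04094713]
 [320.5073407  107.26606719]]
```

View pics/w26.png

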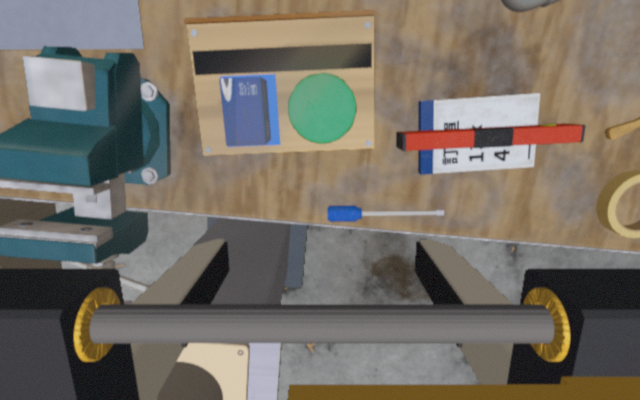

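View pics/s26.png

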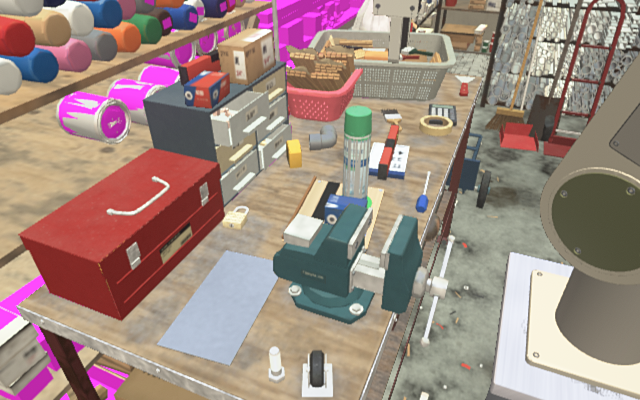

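The can hides the disc symmetrically (cap at (322,108), predicted (320,108)). Box and level are in place and the gripper is clear, so I hand in.

```bash
python3 -c "
from plant import *
print(close_job())"
```

```text
the job is handed in; nothing more can be done
None
```

The job is done and handed in after about 56 s of the 141 s allowed. I moved the can, then the box, upright onto the grey mat. Next I stood the level on its edge along the order pad, then put the box back on its plate and the can back on its disc.

Last checks from the wrist and side cameras, with the gripper open and clear:

| Object | Measured position (m) | Result |
|---|---|---|
| Can | (0.493, -0.194) | upright, about 1 mm from the disc centre |
| Box | (0.480, -0.100) | square (8.1° against the plate's 7.4°), about 2 mm from the plate centre |
| Level | (0.476, -0.413) | on edge at 8.3°, about 2 mm from the pad centre, equal overhang |

- **Disagreement:** on the final, slanted view, the level and box estimates shifted by about 3–4 mm from the earlier views taken from above. I put this down to the viewing angle, and all values stay within tolerance.
- **Not confirmed:** no check failed, but handing in reports no verdict.

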